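# Put the setting block away and gauge a plate gap with a taper blade

## Robot

A 6-joint arm with a two-finger parallel gripper is mounted at the origin on the work surface. World frame = base frame: x ahead of the robot, y to its left, z up, the work surface at z = 0. Lengths are in m, angles in rad, forces in N, time in s.
With the tool pointing down it reaches from about 0.3 to 0.95 m from the base axis. Payload 3.1 kg.
Tool frame: the origin (TCP) lies on the mounting face of the last link; the fingertips stand 173 mm ahead of it and the grasp point (between the pads) lies 155 mm ahead of it; z points along the fingers, y is the direction in which the jaws open and shut (so a half turn about z gives the same grasp; the last joint's range is limited). The gripper opens to 85 mm and grips with 20 to 120 N. Pads are 22 mm wide; open, the fingers measure 114 mm over their backs; the gripper's body (76 mm by 85 mm) begins 54 mm behind the grasp point. The pads swing forward as they close: fully open they stand 13 mm farther back than shut.
Start: joints at [-1.23, 0.308, 1.634, -0, 1.2, -0.07], TCP at [0.25, -0.573, 0.405] pointing down, gripper open.
Joint ranges: [-3.06, 3.06], [-0.79, 1.96], [0.05, 2.63], [-1.19, 4.34], [0.05, 2.64], [-2.94, 2.94]. Speed limits (rad/s): [2.79, 2.79, 3.14, 3.14, 3.14, 3.14].

## Interface

Orientations are given as a unit quaternion [x, y, z, w].
In Python, from cell import r gives the robot as it stands.
- The arm moves only by the tool carry_out, never from a script. Its argument "moves" is a list of rows, each a list of 7 numbers: the shift along the tool's x, y, z in mm, then the turn, a rotation vector about the tool's x, y, z in degrees, then the opening, from 0 (shut) to 1 (fully open). A call has 1 to 12 rows; each row is the pose to reach, as a shift and turn from the pose commanded when the call began, along the tool's axes at that moment; what a row does not reach only later rows make up. A row lasts 1/12 s, in which the tool goes at most 41.7 mm and 7.16 degrees, less where a joint would pass 70% of its speed; a pose out of reach is approached as far as the arm can. A call with a gripper value outside its range is refused whole. The fingers move at their own pace and stop on an object; "newtons" is the grip in N (left out, the last holds). Time passes only in rows, so rows that repeat a pose let the fingers close. It gives the time, the measured TCP pose, the force and the opening at its end, in the units of the state.
- r.read_state(): the state, without advancing time (a new reading comes with each control period).
- r.capture(name): name is "scene" or "top" or "wrist"; returns a dict with "pixels" (480x640x3 uint8, blue, green, red), "fx", "fy", "cx", "cy" (pixels), "rvec" (rotation vector, rad) and "tvec" (3), from world to camera coordinates, as OpenCV has them. Camera axes: x right, y down, z forward; pixel columns grow to the right and rows downward; lengths in m; the calibration is good to about 2 mm. A picture is of the moment at which its call begins. There is no depth.
- r.job_done(): hands the job in, once; it reports no verdict.
The state is a dict: "time": time; "qpos": joint angles; "joint_vel": joint speeds; "effort": joint torques, N m; "eef_pos": TCP position; "tool_rot": TCP orientation; "wrist_force": force on the tool from outside, world axes, zero at the start; "moment": the same for the moment, N m; "opening": opening from 0.0 (shut) to 1.0 (fully open).
Only numpy, scipy, OpenCV 4.12 (cv2) and the standard library are available. Lean on these libraries where they do the work, as an engineer would, in place of code of your own. Each camera call takes 0.05 s, during which the arm holds its last target.

## Task

Take the two-dot setting block off the two brass plates and put it upright in its own tray, the one with two dots, and let it go. Then draw the taper blade out of its stand by its handle and slide it, tip down and upright, into the gap between the two plates until it drags snugly on both of them, without forcing it, and finish holding it still at that depth: do not let go of the blade at the end. Leave everything else on the bench as it is.

Things in the scene. Friction and masses are not known exactly. Their poses are not given: they have to be found in the camera images.
- holder: floating plate holder, fixed to the bench: dark base plate 100 (x) x 150 (y) x 10 mm, on it an aluminium carriage with the two brass plates. Origin: centre of the underside, on the bench. The gap runs along its x axis. The carriage floats (under 1 N) up to 6 mm either way along y, so the plates centre themselves on a blade; it starts in the middle.
- plate_right: brass plate on the -y side of the gap, 60 (x) x 12 (y) x 62 (z) mm, its top 84 mm above the bench. Origin: middle of its inner face at the throat, 72 mm above the bench; z up. Below the throat the inner face is vertical, down to the carriage 23 mm above the bench; above it the face flares away by 5 mm to the top, so the mouth is 10 mm wider than the gap.
- plate_left: the mirror-image brass plate on the +y side of the gap. Origin: middle of its inner face at the throat, 72 mm above the bench. The gap between the inner faces is 4.0 to 5.8 mm, drawn anew and then clamped. The blade meets both throats when its tip is 18 mm (narrowest gap) to 40 mm (widest) below them; from there the drag grows by some newtons per mm.
- block_two: steel setting block, 20 (x) x 44 (y) x 50 (z) mm, about 0.3 kg, two dark dots on its top. Origin: centre of its underside; z up. It starts standing across the tops of the two brass plates (underside 84 mm above the bench), over the gap.
- tray_two: wooden tray with two dark dots on its robot-side rim, the two-dot block's own place, empty. Outside 66 (x) x 74 (y) x 15 mm; pocket in the middle 26 (x) x 50 (y) mm, its floor 5 mm and its rim 15 mm above the origin. Origin: centre of the underside, 8 mm above the bench. The block stands in it with its long side along the tray's y axis, either way round.
- tray_one: the like tray with one dot, pocket 26 x 38 mm, holding the one-dot block (20 x 32 x 50 mm), which must stay there. Origin: centre of the underside. The three trays stand in a row on a board, 80 mm apart along y, in any order.
- tray_three: the like tray with three dots, pocket 26 x 62 mm, empty: not the place for the two-dot block. Origin: centre of the underside.
- blade: taper blade: steel wedge 66 mm long, 22 mm wide (x), thickness (y) 2.5 mm at the tip growing evenly to 8 mm at the wooden handle, 30 (x) x 16 (y) x 44 (z) mm. 0.11 kg. Origin: middle of the tip; z up to the handle, which spans z = 66 to 110 mm. It starts hanging tip down in the stand, handle on the stand's top. In the plates its x axis goes along the gap; it cannot reach the carriage.
- stand: wooden stand, fixed to the bench, foot 70 x 70 mm, 80 mm high, with an upright slot 26 (x) x 11.5 (y) mm, open at the top, where the blade hangs with its x axis along the stand's x. Origin: centre of the underside, on the bench. Lift the blade straight up by 70 mm or more to draw it out.
- block_one: bystander: one-dot steel block 20 x 32 x 50 mm, standing in its tray. Origin: centre of the underside.
- block_three: bystander: three-dot steel block 20 x 56 x 50 mm, standing on the bench beyond the holder; leave it there. Origin: centre of the underside.
- tweezers: bystander: steel tweezers 110 mm long, flat on the bench.
- oil_bottle: bystander: amber glass bottle, 32 mm across, 70 mm high.
- cream_jar: bystander: white jar, 48 mm across, 45 mm high.
- parts_dish: bystander: white dish, 100 mm across, 18 mm high.
- wood_case: bystander: light wooden case 70 x 90 x 50 mm.
- brass_barrel: bystander: brass spring barrel, 36 mm across, 28 mm high.
- driver: bystander: screwdriver, 140 mm long, lying.
Not all that is in view belongs to the job. Several things look just like the stand: the one meant starts farthest from the robot's base.

How it is judged:
By the outcome, as a careful person would: the job done as asked, in the order asked, and still so for the second after the job is handed in, while the arm keeps its last pose, push and grip.
It also fails if it takes over 64 s, if anything falls off the work surface, if the arm or the gripper's body presses on something with over 40 N, if the wrist force passes 120 N, or if a joint passes its speed limit or range.

## Working session

There is one attempt and no reset: what is moved stays moved. The work goes in short steps, Python scripts to look and compute and a tool call to move; the robot and the scene stay as the last step left them, time stands still between calls to the robot, and variables do not carry over. Pictures are saved under pics/ and viewed, and the job is handed in when it is done.

Besides the shell and the picture viewer there is one more tool, called as name(argument=value, ...), one argument or row to a line, values as JSON. carry_out: Moves the arm, as the interface text tells. Its arguments: {"type":"object","properties":{"moves":{"type":"array"},"newtons":{"type":"number"}},"required":["moves"]}

```bash
ls; mkdir -p pics; python3 - <<'E'
from cell import r
import cv2,pickle
print(r.read_state())
d={}
for n in ["scene","top","wrist"]:
    c=r.capture(n); cv2.imwrite(f"pics/{n}0.png",c["pixels"]); d[n]=c
    print(n,c["fx"],c["cx"],c["cy"],c["rvec"],c["tvec"])
pickle.dump(d,open("cap0.pkl","wb"))
E
```

```text
pics
{'time': 0.0, 'qpos': array([-1.22967984e+00,  3.09003114e-01,  1.63521345e+00,  4.37511545e-05,
        1.19967482e+00, -6.97124067e-02]), 'joint_vel': array([ 0.00113963,  0.00017572, -0.00068581, -0.00103699,  0.00013268,
       -0.0013878 ]), 'effort': array([-2.20491987e-03, -4.15258992e+01, -2.76669252e+01, -2.17063516e-04,
        1.03047965e-02,  4.65061291e-06]), 'eef_pos': array([ 0.24943513, -0.57259984,  0.40343497]), 'tool_rot': array([ 9.78977508e-01,  2.03964988e-01, -1.35303075e-04, -1.14155522e-03]), 'wrist_force': array([0.80783055, 0.96217281, 0.77924284]), 'moment': array([ 0.10614535,  0.02564184, -0.02667061]), 'opening': 1.0042489275210587}
scene 560.4715926581852 313.52950530967286 234.6836528907193 [ 2.36384496  0.95723866 -0.29988536] [-0.39050746 -0.2462354   1.34745099]
top 457.2989462426579 315.96531260453736 241.55105971356676 [ 2.19460372 -2.14721273  0.09597478] [0.01947456 0.51463899 0.86104269]
wrist 340.86000263559794 322.4021442443026 236.64388713078898 [-2.38676561  1.56357975  0.26461545] [-0.6230122  -0.04203861  0.38027147]
```

View pics/scene0.png

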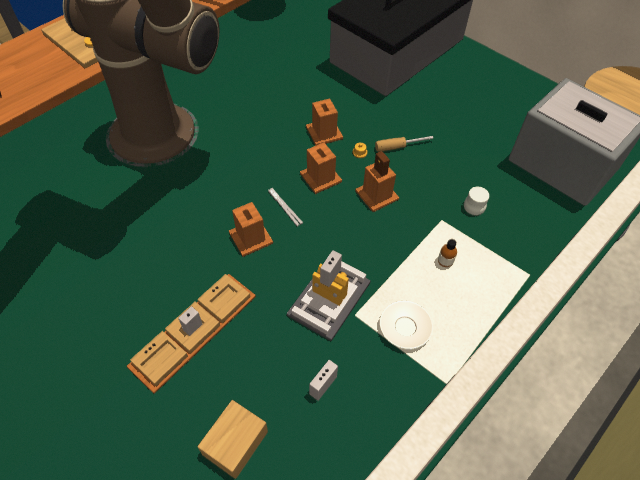

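View pics/top0.png

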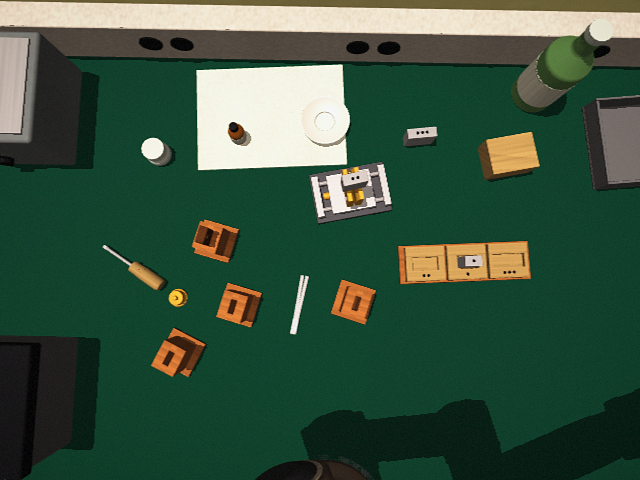

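View pics/wrist0.png

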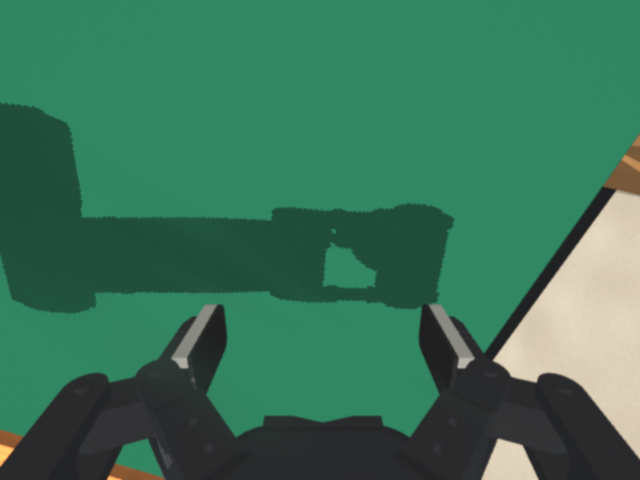

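In the top view, two-dot block candidates are the block on the plates (353,178, two dots), the block in a tray (467,261, one dot) and the block on the bench (422,135, three dots). I choose the one on the plates. The trays are at (425,264) with two dots, (467,262) with one and (508,262) with three. The stands are at (213,240) with a handle and farthest away, (240,304), (178,352) and (354,301). I choose (213,240) and will check these in a close crop.

```bash
cat > h.py <<'E'
import numpy as np,cv2,pickle
from scipy.spatial.transform import Rotation as R
def ray(c,uv):
    M=R.from_rotvec(np.ravel(c["rvec"])).as_matrix(); t=np.ravel(c["tvec"])
    d=M.T@np.array([(uv[0]-c["cx"])/c["fx"],(uv[1]-c["cy"])/c["fy"],1]); return -M.T@t,d
def onz(c,uv,z):
    o,d=ray(c,uv); return o+d*(z-o[2])/d[2]
def proj(c,p):
    M=R.from_rotvec(np.ravel(c["rvec"])).as_matrix(); q=M@np.array(p)+np.ravel(c["tvec"])
    return np.array([c["fx"]*q[0]/q[2]+c["cx"],c["fy"]*q[1]/q[2]+c["cy"]])
def crop(im,x0,y0,w,h,s,fn): cv2.imwrite(fn,cv2.resize(im[y0:y0+h,x0:x0+w],None,fx=s,fy=s,interpolation=cv2.INTER_CUBIC))
E
python3 - <<'E'
from h import *
d=pickle.load(open("cap0.pkl","rb"))
t=d["top"]["pixels"]; s=d["scene"]["pixels"]
a=cv2.resize(t[155:230,300:400],None,fx=4,fy=4,interpolation=cv2.INTER_CUBIC)
b=cv2.resize(t[210:285,180:280],None,fx=4,fy=4,interpolation=cv2.INTER_CUBIC)
c=cv2.resize(t[232:292,390:550],None,fx=5,fy=5,interpolation=cv2.INTER_CUBIC)
cv2.imwrite("pics/c1.png",np.vstack([np.hstack([a,b]),c[:300]]))
a=cv2.resize(s[240:340,280:380],None,fx=4,fy=4,interpolation=cv2.INTER_CUBIC)
b=cv2.resize(s[130:230,330:430],None,fx=4,fy=4,interpolation=cv2.INTER_CUBIC)
cv2.imwrite("pics/c2.png",np.hstack([a,b]))
for n,uv,z in [("block2",(355,178),.134),("tray2",(425,263),.023),("holder",(352,193),.01),("stand",(208,237),.1),("tray1",(467,262),.02),("tray3",(508,262),.02)]: print(n,onz(d["top"],uv,z).round(3))
E
```

```text
block2 [ 0.615 -0.035  0.134]
tray2 [ 0.477 -0.18   0.023]
holder [ 0.614 -0.039  0.01 ]
stand [0.511 0.222 0.1  ]
tray1 [ 0.481 -0.262  0.02 ]
tray3 [ 0.483 -0.341  0.02 ]
```

View pics/c1.png

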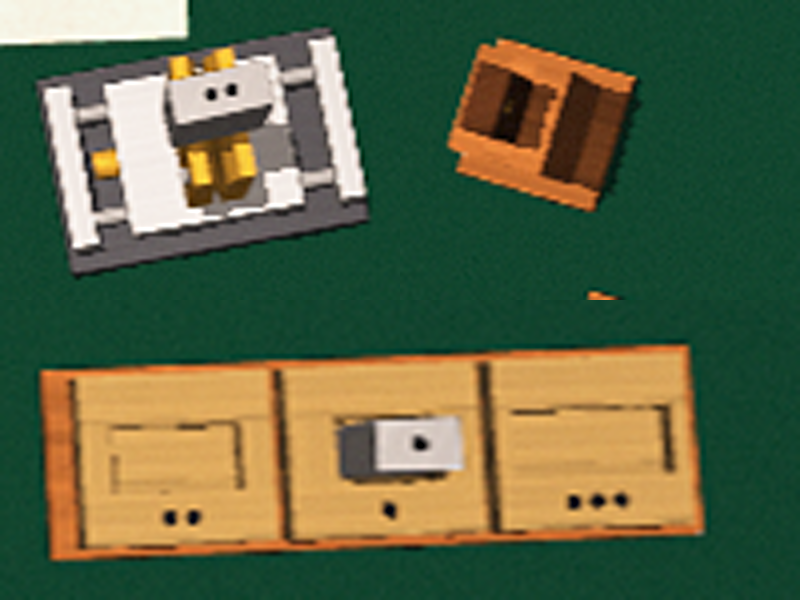

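View pics/c2.png

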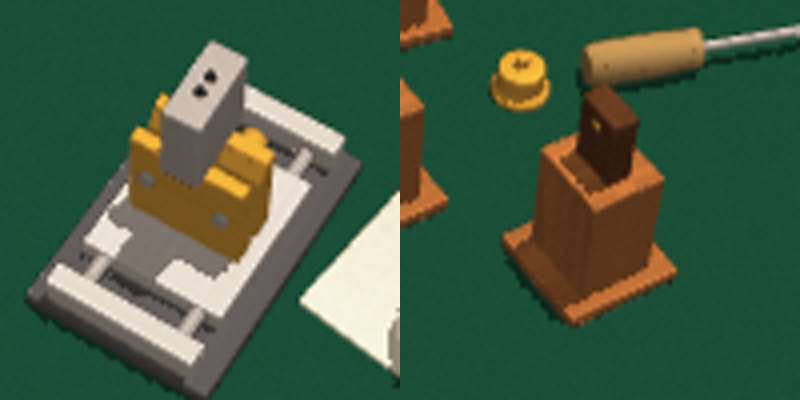

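The crop confirms the choices: two dots on the block on the plates, two dots on the left tray rim, and the handle in the far stand. Next I measure the poses.

```bash
python3 - <<'E'
from h import *
d=pickle.load(open("cap0.pkl","rb")); c=d["top"]; im=c["pixels"]
hsv=cv2.cvtColor(im,cv2.COLOR_BGR2HSV)
def show(name,mask,roi,z):
    x0,y0,w,h=roi; m=np.zeros_like(mask); m[y0:y0+h,x0:x0+w]=mask[y0:y0+h,x0:x0+w]
    cs,_=cv2.findContours(m,cv2.RETR_EXTERNAL,cv2.CHAIN_APPROX_NONE)
    k=max(cs,key=cv2.contourArea)
    P=np.array([onz(c,p[0],z)[:2] for p in k],np.float32)
    (cx,cy),(a,b),ang=cv2.minAreaRect(P*1000)
    box=cv2.boxPoints(((cx,cy),(a,b),ang)); e=box[1]-box[0]
    print(name,round(cx,1),round(cy,1),"size",round(a,1),round(b,1),"edge0 len",np.linalg.norm(e).round(1),"ang",np.degrees(np.arctan2(e[1],e[0])).round(1), "px",k[:,0].min(0),k[:,0].max(0))
    return k
for p in [(45*0+342,172),(350,180),(365,176),(345,187),(330,180)]: print(p,hsv[p[1],p[0]],im[p[1],p[0]])
for p in [(415,245),(425,262),(402,262),(450,265),(508,245)]: print(p,hsv[p[1],p[0]])
for p in [(205,231),(220,231),(215,226),(231,240)]: print('st',p,hsv[p[1],p[0]])
tr=cv2.inRange(hsv,(13,90,120),(25,255,255))
show("trays",tr,(395,235,140,55),.023)
base=cv2.inRange(hsv,(0,0,60),(180,110,255))
show("holder",base,(300,155,100,75),.01)
E
```

```text
(342, 172) [ 17 151 123] [ 50  91 123]
(350, 180) [ 12  24 230] [208 217 230]
(365, 176) [ 11  23 220] [200 207 220]
(345, 187) [ 9 30 59] [52 54 59]
(330, 180) [ 15  13 242] [230 236 242]
(415, 245) [ 15 173 124]
(425, 262) [ 18 148 222]
(402, 262) [ 12 191 210]
(450, 265) [ 18 146 223]
(508, 245) [ 18 147 214]
st (205, 231) [ 11 197 106]
st (220, 231) [ 13 190 224]
st (215, 226) [ 12 192 202]
st (231, 240) [ 11 188  92]
trays 485.4 -301.2 size 69.8 158.7 edge0 len 158.7 ang -87.0 px [446 241] [530 279]
holder 616.1 -35.1 size 99.3 152.2 edge0 len 152.2 ang -78.2 px [309 162] [392 222]
```

```bash
cat >> h.py <<'E'
def tool(s): return R.from_quat(s["tool_rot"]),np.array(s["eef_pos"])
def rel(s,pos,yawy):
    """shift(mm), rotvec(deg) in tool axes to reach pos (TCP), tool z down, tool y at world angle yawy deg (mod 180, nearest)"""
    q,p=tool(s); best=None
    for k in (0,180):
        a=np.radians(yawy+k); y=np.array([np.cos(a),np.sin(a),0]); z=np.array([0,0,-1.]); x=np.cross(y,z)
        Rt=R.from_matrix(np.c_[x,y,z]); v=np.degrees((q.inv()*Rt).as_rotvec())
        if best is None or np.linalg.norm(v)<np.linalg.norm(best): best=v
    return (q.inv().apply(np.array(pos)-p)*1000).round(1),best.round(2)
def camtool(c,s):
    q,p=tool(s); M=R.from_rotvec(np.ravel(c["rvec"])).as_matrix(); o=-M.T@np.ravel(c["tvec"])
    return q.inv().apply(o-p), q.as_matrix().T@M.T
E
python3 - <<'E'
from h import *
from cell import r
d=pickle.load(open("cap0.pkl","rb")); s=r.read_state()
o,A=camtool(d["wrist"],s); print(o.round(4)); print(A.round(3))
a=onz(d["top"],(352.75,178.75),.134);b=onz(d["top"],(357.75,177.75),.134);v=a-b;print(np.degrees(np.arctan2(v[1],v[0])))
print(rel(s,[.616,-.035,.41],11.8))
E
```

```text
[ 0.084  -0.0008  0.0319]
[[-0.    -0.945 -0.326]
 [ 1.    -0.    -0.   ]
 [ 0.    -0.326  0.945]]
102.69768759420118
(array([ 550.8, -346.6,   -5.6]), array([ -0.08,  -0.08, -78.26]))
```

carry_out(
  moves=[
    [551, -347, -6, 0, 0, -78.3, 1],
    [551, -347, -6, 0, 0, -78.3, 1],
    [551, -347, -6, 0, 0, -78.3, 1],
    [551, -347, -6, 0, 0, -78.3, 1],
    [551, -347, -6, 0, 0, -78.3, 1],
    [551, -347, -6, 0, 0, -78.3, 1],
    [551, -347, -6, 0, 0, -78.3, 1],
    [551, -347, -6, 0, 0, -78.3, 1],
    [551, -347, -6, 0, 0, -78.3, 1],
    [551, -347, -6, 0, 0, -78.3, 1],
    [551, -347, -6, 0, 0, -78.3, 1],
    [551, -347, -6, 0, 0, -78.3, 1],
  ],
)

```text
time: 1.15
eef_pos: [0.5316, -0.1578, 0.4091]
tool_rot: [0.629, 0.778, -0.0, -0.0]
wrist_force: [0.7, 0.0, -0.3]
opening: 1.004
```

```bash
python3 - <<'E'
from h import *
from cell import r
s=r.read_state();print(s["time"],s["eef_pos"],s["qpos"].round(2)); print(rel(s,[.616,-.035,.41],11.8))
E
```

```text
1.15 [ 0.53164291 -0.15779346  0.40914114] [-0.37  0.17  1.8  -0.    1.18 -0.58]
(array([102.4, 108.2,  -0.9]), array([-0.01,  0.  ,  0.27]))
```

carry_out(
  moves=[
    [102, 108, -1, 0, 0, 0, 1],
    [102, 108, -1, 0, 0, 0, 1],
    [102, 108, -1, 0, 0, 0, 1],
    [102, 108, -1, 0, 0, 0, 1],
    [102, 108, -1, 0, 0, 0, 1],
    [102, 108, -1, 0, 0, 0, 1],
    [102, 108, -1, 0, 0, 0, 1],
  ],
)

```text
time: 1.73
eef_pos: [0.6154, -0.038, 0.4096]
tool_rot: [0.63, 0.776, -0.001, -0.001]
wrist_force: [-0.8, -0.0, -0.6]
opening: 0.998
```

```bash
python3 - <<'E'
from h import *
from cell import r
s=r.read_state();print(s["time"],s["eef_pos"],s["joint_vel"].round(2)); print(rel(s,[.616,-.035,.41],11.8))
c=r.capture("wrist");c["s"]=s;pickle.dump(c,open("w1.pkl","wb"));cv2.imwrite("pics/w1.png",c["pixels"])
E
```

```text
1.7333 [ 0.61535609 -0.03804997  0.4096305 ] [-0.02 -0.01  0.01  0.   -0.    0.  ]
(array([ 2.9,  1.3, -0.4]), array([-0.1 ,  0.01,  0.06]))
```

View pics/w1.png

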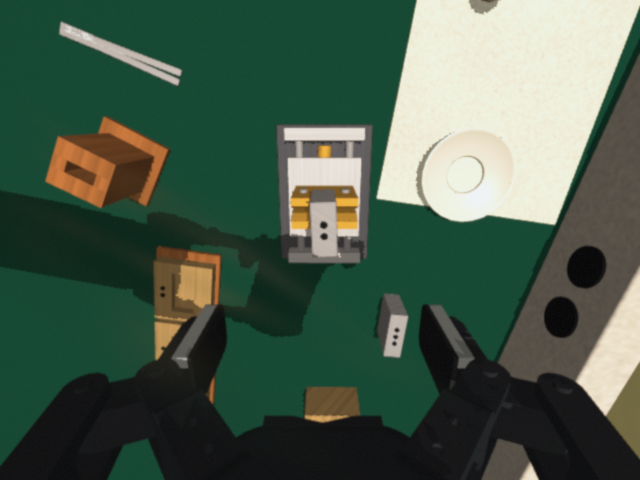

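The wrist view shows the block's top at about (324,231), with dots at (324,225) and (324,237). The holder lies straight along the picture.

```bash
python3 - <<'E'
from h import *
c=pickle.load(open("w1.pkl","rb")); im=c["pixels"]
crop(im,270,110,110,165,4,"pics/w1c.png")
g=cv2.cvtColor(im,cv2.COLOR_BGR2GRAY); g2=cv2.cvtColor(im,cv2.COLOR_BGR2HSV)
m=cv2.inRange(im,(0,0,0),(70,70,70)); m2=np.zeros_like(m);m2[218:245,314:335]=m[218:245,314:335]
n,l,st,ce=cv2.connectedComponentsWithStats(m2);print(st,ce)
ds=[onz(c,p,.134) for p in ce[1:]]; print(np.array(ds).round(4))
print(g[252,305:345]);print(g[215:262,319])
E
```

```text
[[     0      0    640    480 307151]
 [   321    222      6      6     26]
 [   321    234      6      5     23]] [[319.49937653 239.50151554]
 [323.07692308 224.61538462]
 [323.7826087  236.08695652]]
[[ 0.613  -0.0282  0.134 ]
 [ 0.6154 -0.0369  0.134 ]]
[ 92  93  93  93  93  94 107 139 165 176 182 183 184 184 183 182 182 182
 184 184 185 185 185 186 185 185 185 183 184 184 180 166 141 132 124 101
  92  91  90  90]
[191 192 190 188 188 186 184 182 171 161 162 165 173 183 185 184 182 183
 183 181 172 167 170 180 183 186 187 185 184 183 184 185 185 184 184 182
 183 183 184 182 175 155 128 115 112 112 111]
```

View pics/w1c.png

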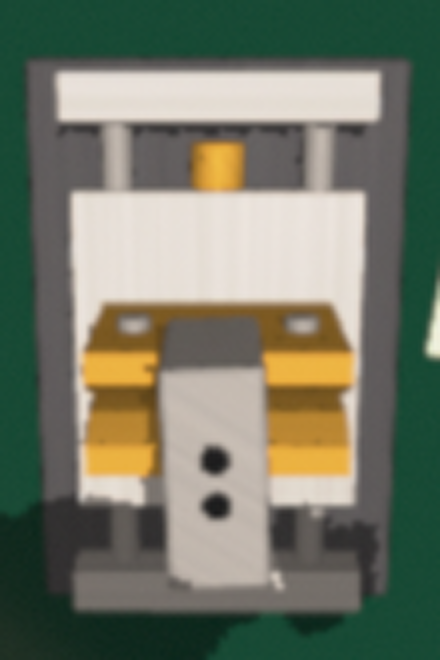

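```bash
python3 - <<'E'
from h import *
c=pickle.load(open("w1.pkl","rb")); d=pickle.load(open("cap0.pkl","rb"))
k=np.array([(160,368),(265,366),(270,583),(172,585)])/4+[270,110]-.4
P=np.array([onz(c,p,.134) for p in k]);print(P.round(4),P.mean(0).round(4))
for i in range(4):
    e=P[(i+1)%4]-P[i];print(np.linalg.norm(e).round(4),np.degrees(np.arctan2(e[1],e[0])).round(1))
# plates gap: mouth edges in crop at z=.084
for x in (95,330):
  for y in (385,445): print(onz(c,(x/4+270,y/4+110),.084).round(4))
# plate outer edges x extents
for p in [(83,384),(355,384),(82,474),(352,474)]: print(p,onz(c,(p[0]/4+270,p[1]/4+110),.084).round(4))
print(rel(c["s"],[*P.mean(0)[:2],.289],11.8))
E
```

```text
[[ 0.5997 -0.013   0.134 ]
 [ 0.6184 -0.0087  0.134 ]
 [ 0.6287 -0.0502  0.134 ]
 [ 0.6103 -0.0545  0.134 ]] [ 0.6143 -0.0316  0.134 ]
0.0192 13.0
0.0428 -76.1
0.0189 -166.9
0.0428 104.2
[ 0.5873 -0.0319  0.084 ]
[ 0.5898 -0.0455  0.084 ]
[ 0.6382 -0.0212  0.084 ]
[ 0.6414 -0.0346  0.084 ]
(83, 384) [ 0.5847 -0.0322  0.084 ]
(355, 384) [ 0.6436 -0.0198  0.084 ]
(82, 474) [ 0.5881 -0.0528  0.084 ]
(352, 474) [ 0.6479 -0.0403  0.084 ]
(array([  6.5,   0.5, 120.6]), array([-0.1 ,  0.01,  0.06]))
```

carry_out(
  moves=[
    [6.5, 0.5, 40, 0, 0, -1.5, 1],
    [6.5, 0.5, 80, 0, 0, -1.5, 1],
    [6.5, 0.5, 110, 0, 0, -1.5, 1],
    [6.5, 0.5, 130, 0, 0, -1.5, 0.7],
    [6.5, 0.5, 137, 0, 0, -1.5, 0.6],
    [6.5, 0.5, 137, 0, 0, -1.5, 0.45],
    [6.5, 0.5, 137, 0, 0, -1.5, 0.35],
    [6.5, 0.5, 137, 0, 0, -1.5, 0.35],
  ],
  newtons=50,
)

```text
time: 2.45
eef_pos: [0.616, -0.0321, 0.2756]
tool_rot: [0.621, 0.784, 0.001, 0.002]
wrist_force: [-0.6, -0.4, 1.3]
opening: 0.352
```

```bash
python3 - <<'E'
from h import *
from cell import r
s=r.read_state();print(s["time"],s["eef_pos"],s["opening"])
c=r.capture("wrist");c["s"]=s;pickle.dump(c,open("w2.pkl","wb"));cv2.imwrite("pics/w2.png",c["pixels"])
E
```

```text
2.45 [ 0.61599939 -0.03211865  0.27559543] 0.35153441964331233
```

View pics/w2.png

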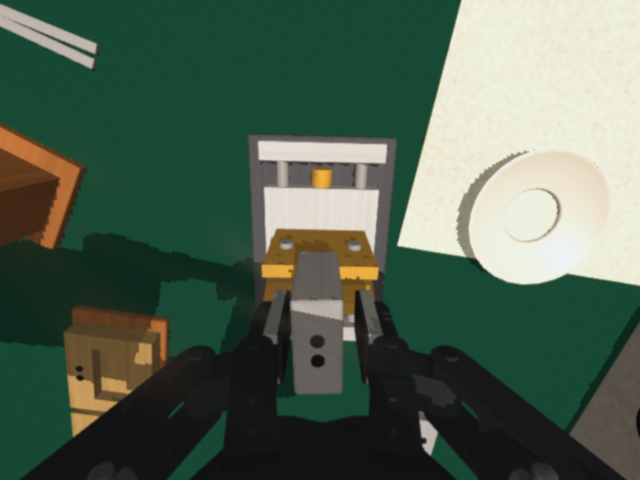

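The block is centred between the jaws (dots at (318,341) and (318,360)). I close and lift.

carry_out(
  moves=[
    [0, 0, 0, 0, 0, 0, 0.1],
    [0, 0, 0, 0, 0, 0, 0.1],
    [0, 0, 0, 0, 0, 0, 0.1],
    [0, 0, -5, 0, 0, 0, 0.1],
    [0, 0, -20, 0, 0, 0, 0.1],
    [0, 0, -50, 0, 0, 0, 0.1],
    [0, 0, -80, 0, 0, 0, 0.1],
    [0, 0, -80, 0, 0, 0, 0.1],
  ],
  newtons=60,
)

```text
time: 3.17
eef_pos: [0.6174, -0.0314, 0.36]
tool_rot: [0.62, 0.785, 0.003, 0.005]
wrist_force: [2.2, -1.0, -1.0]
opening: 0.225
```

```bash
python3 - <<'E'
from h import *
from cell import r
s=r.read_state();print(s["time"],s["eef_pos"],s["opening"])
c=r.capture("wrist");c["s"]=s;pickle.dump(c,open("w3.pkl","wb"));cv2.imwrite("pics/w3.png",c["pixels"])
print(rel(s,[.478,-.181,.36],3))
E
```

```text
3.1667 [ 0.61736108 -0.03140583  0.3600077 ] 0.22544020717861685
(array([-113.4, -170.1,   -1.5]), array([ 0.66,  0.17, 10.35]))
```

View pics/w3.png

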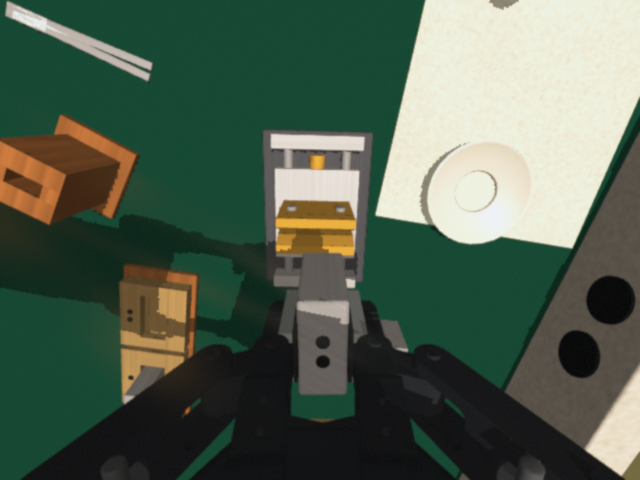

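Block held and off the plates. The trays are at left, with the two-dot tray at about (153,310). I measure the tray in several views.

```bash
python3 - <<'E'
from h import *
c=pickle.load(open("w3.pkl","rb")); c1=pickle.load(open("w1.pkl","rb"));d=pickle.load(open("cap0.pkl","rb"))
a=cv2.resize(c["pixels"][255:355,110:210],None,fx=4,fy=4,interpolation=cv2.INTER_CUBIC)
b=cv2.resize(d["top"]["pixels"][232:302,393:463],None,fx=5.714,fy=5.714,interpolation=cv2.INTER_CUBIC)
b=cv2.resize(b,(400,400))
cv2.imwrite("pics/tr.png",np.hstack([a,b]))
E
```

```text
(no output)
```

View pics/tr.png

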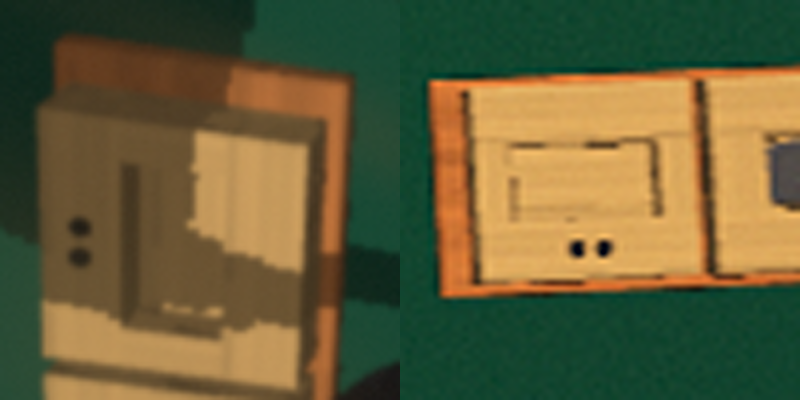

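```bash
python3 - <<'E'
from h import *
c=pickle.load(open("w3.pkl","rb")); d=pickle.load(open("cap0.pkl","rb"))["top"]
def q(n,c,k,z):
    P=np.array([onz(c,p,z) for p in k]);print(n,P.mean(0).round(4))
    for i in range(4):
        e=P[(i+1)%4]-P[i];print("   ",np.linalg.norm(e).round(4),np.degrees(np.arctan2(e[1],e[0])).round(1))
f=lambda k:(np.array(k)-[400,0])/5.714+[393,232]-.4
q("top rim",d,f([(468,86),(694,80),(709,275),(478,284)]),.023)
q("top pocket",d,f([(508,146),(654,139),(662,213),(512,220)]),.023)
g=lambda k:np.array(k)/4+[110,255]-.4
q("wrist rim",c,g([(38,105),(310,143),(297,387),(42,362)]),.023)
# block held
P=[(298,303),(350,303),(347,393),(300,393)]
for z in (.165,.17,.175): q("blk%g"%z,c,P,z)
E
```

```text
top rim [ 0.4767 -0.1811  0.023 ]
    0.0765 -87.2
    0.0659 -175.9
    0.0777 93.5
    0.0668 3.1
top pocket [ 0.4772 -0.18    0.023 ]
    0.0494 -86.0
    0.0251 -174.0
    0.0506 93.9
    0.025 3.2
wrist rim [ 0.4765 -0.1776  0.023 ]
    0.0662 3.8
    0.0741 -86.8
    0.0665 -174.1
    0.0766 93.0
blk0.165 [ 0.6294 -0.071   0.165 ]
    0.0283 12.9
    0.0618 -76.8
    0.0284 -167.3
    0.0617 103.1
blk0.17 [ 0.6284 -0.0672  0.17  ]
    0.0274 12.9
    0.0599 -76.8
    0.0275 -167.3
    0.0598 103.1
blk0.175 [ 0.6274 -0.0635  0.175 ]
    0.0265 12.9
    0.058 -76.8
    0.0266 -167.3
    0.0579 103.1
```

```bash
python3 - <<'E'
from h import *
from cell import r
c=pickle.load(open("w3.pkl","rb")); s=c["s"]
for z in (.215,.2185):
    P=np.array([onz(c,p,z) for p in [(298,303),(350,303),(347,393),(300,393)]]); m=P.mean(0)
    print(m.round(4), [np.linalg.norm(P[i]-P[i-1]).round(4) for i in range(4)])
    q,p=tool(s); print("in tool",q.inv().apply(m-p).round(4))
print(rel(s,[.477,-.180,.36],3.4))
E
```

```text
[ 0.6196 -0.0335  0.215 ] [np.float64(0.0427), np.float64(0.0196), np.float64(0.0428), np.float64(0.0197)]
in tool [-2.00e-03  1.00e-04  1.45e-01]
[ 0.619  -0.0309  0.2185] [np.float64(0.0414), np.float64(0.019), np.float64(0.0415), np.float64(0.0191)]
in tool [7.000e-04 1.000e-04 1.415e-01]
(array([-112.2, -170.9,   -1.5]), array([0.66, 0.17, 9.95]))
```

carry_out(
  moves=[
    [-30, -45, -1, 0.6, 0, 3, 0.1],
    [-60, -90, -1, 0.6, 0, 6, 0.1],
    [-90, -135, -1, 0.6, 0, 9, 0.1],
    [-112, -171, -1, 0.6, 0.1, 10, 0.1],
    [-112, -171, 20, 0.6, 0.1, 10, 0.1],
    [-112, -171, 50, 0.6, 0.1, 10, 0.1],
    [-112, -171, 85, 0.6, 0.1, 10, 0.1],
    [-112, -171, 105, 0.6, 0.1, 10, 0.1],
    [-112, -171, 105, 0.6, 0.1, 10, 0.1],
    [-112, -171, 105, 0.6, 0.1, 10, 0.1],
  ],
)

```text
time: 4.05
eef_pos: [0.4729, -0.1791, 0.2459]
tool_rot: [0.686, 0.727, -0.004, -0.007]
wrist_force: [-0.3, -1.0, -2.2]
opening: 0.225
```

```bash
python3 - <<'E'
from h import *
from cell import r
s=r.read_state();print(s["time"],s["eef_pos"],s["opening"],s["tool_rot"].round(4))
c=r.capture("wrist");c["s"]=s;pickle.dump(c,open("w4.pkl","wb"));cv2.imwrite("pics/w4.png",c["pixels"])
c=r.capture("scene");cv2.imwrite("pics/s4.png",c["pixels"]);crop(c["pixels"],110,220,180,180,4,"pics/s4.png")
print(rel(s,[.477,-.180,.206],3.4))
E
```

```text
4.05 [ 0.4728771  -0.17908654  0.24591389] 0.22508802513677187 [ 0.6863  0.7273 -0.0045 -0.0069]
(array([-1.3,  4.7, 39.8]), array([-0.91, -0.22, -0.08]))
```

View pics/w4.png

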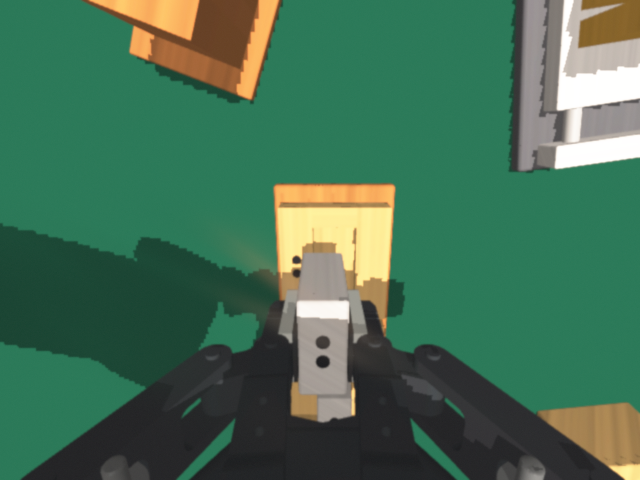

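View pics/s4.png

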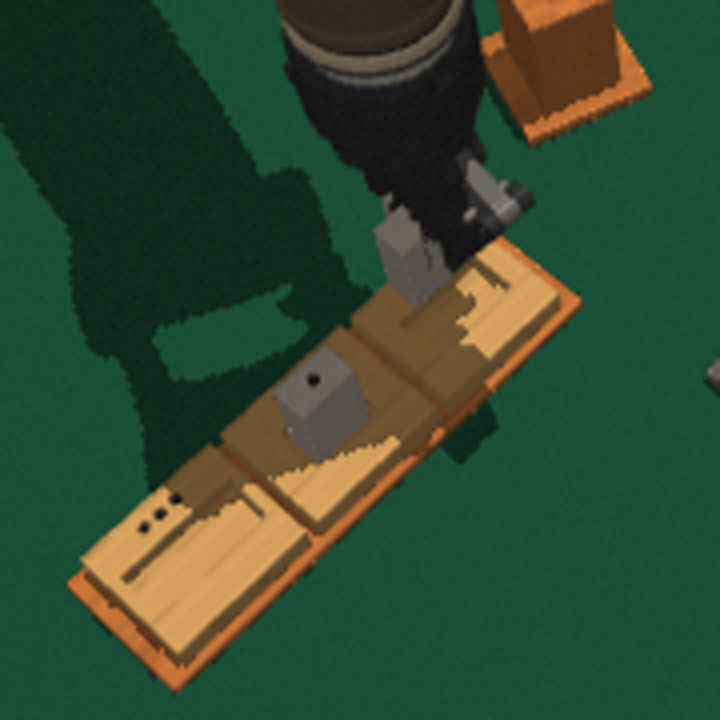

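carry_out(
  moves=[
    [-1, 4, 5, -0.7, -0.1, 0, 0.1],
    [-1, 4, 10, -0.7, -0.1, 0, 0.1],
    [-1, 4, 10, -0.7, -0.1, 0, 0.1],
    [-1, 4, 10, -0.7, -0.1, 0, 0.1],
  ],
)

```text
time: 4.48
eef_pos: [0.4785, -0.1804, 0.2385]
tool_rot: [0.686, 0.728, 0.0, 0.001]
wrist_force: [-0.0, 0.2, -2.4]
opening: 0.226
```

```bash
python3 - <<'E'
from h import *
from cell import r
c=r.capture("wrist");s=r.read_state();print(s["time"],s["eef_pos"],s["joint_vel"].round(3));c["s"]=s;pickle.dump(c,open("w5.pkl","wb"));cv2.imwrite("pics/w5.png",c["pixels"]);crop(c["pixels"],240,170,190,240,3,"pics/w5c.png")
print(rel(s,[.477,-.180,.206],3.4))
E
```

```text
4.5333 [ 0.47849764 -0.18043574  0.23851925] [-0.004 -0.002 -0.    -0.001 -0.     0.002]
(array([ 0.6, -1.5, 32.5]), array([ 0.11,  0.06, -0.04]))
```

View pics/w5c.png

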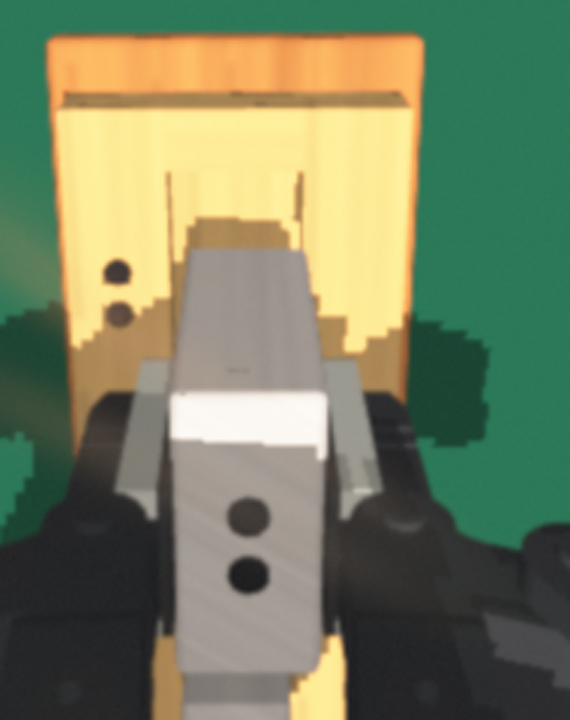

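```bash
python3 - <<'E'
from h import *
c=pickle.load(open("w5.pkl","rb")); s=c["s"]; q,p=tool(s)
f=lambda k:np.array(k)/3+[240,170]-.35
def T(k,z): return (q.inv().apply(onz(c,f(k),z)-p)*1000).round(1)
print("pocket far L,R",T((168,170),.023),T((302,170),.023))
print("rim far L,R",T((57,107),.023),T((412,107),.023))
for z in (.045,.047,.049): print("block bottom far L,R",T((188,250),z),T((305,250),z))
print("top far",T((170,393),.0965),T((327,393),.0965),"near",T((182,672),.0965),T((320,672),.0965))
E
```

```text
pocket far L,R [ 27.6 -15.6 215.5] [ 27.6   9.6 215.5]
rim far L,R [ 39.8 -35.7 215.4] [ 39.8  29.7 215.5]
block bottom far L,R [ 20.3 -10.7 193.5] [ 20.2   9.2 193.5]
block bottom far L,R [ 21.1 -10.6 191.5] [ 21.    9.  191.5]
block bottom far L,R [ 21.9 -10.5 189.5] [ 21.8   8.9 189.5]
top far [ 22.1 -10.1 142. ] [ 22.1   9.1 142. ] near [-20.7  -9.5 142. ] [-20.8   9.2 142.1]
```

carry_out(
  moves=[
    [1.5, -2, 0, 0, 0, 0, 0.1],
    [1.5, -2, 8, 0, 0, 0, 0.1],
    [1.5, -2, 16, 0, 0, 0, 0.1],
    [1.5, -2, 24, 0, 0, 0, 0.1],
    [1.5, -2, 30, 0, 0, 0, 0.1],
    [1.5, -2, 32, 0, 0, 0, 0.1],
    [1.5, -2, 32, 0, 0, 0, 0.1],
    [1.5, -2, 32, 0, 0, 0, 0.1],
  ],
)

```text
time: 5.2
eef_pos: [0.4764, -0.1792, 0.2059]
tool_rot: [0.686, 0.727, 0.0, 0.001]
wrist_force: [-0.3, 1.1, -3.3]
opening: 0.227
```

```bash
python3 - <<'E'
from h import *
from cell import r
c=r.capture("wrist");s=r.read_state();print(s["time"],s["eef_pos"],s["wrist_force"].round(2));c["s"]=s;crop(c["pixels"],240,170,190,240,3,"pics/w6c.png")
E
```

```text
5.25 [ 0.47650825 -0.17926167  0.20613264] [ 0.11  0.37 -2.66]
```

View pics/w6c.png

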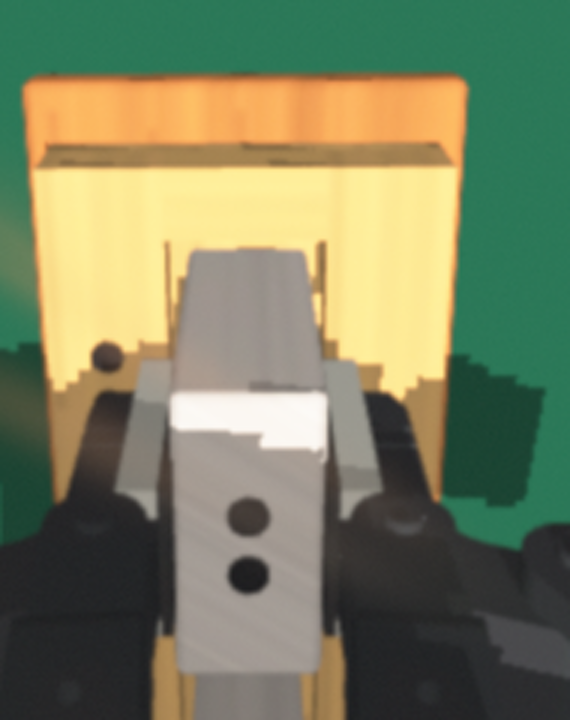

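It is centred in the pocket but still hanging. I lower the last bit, then open.

carry_out(
  moves=[
    [0, 0, 1, 0, 0, 0, 0.1],
    [0, 0, 2, 0, 0, 0, 0.1],
    [0, 0, 2, 0, 0, 0, 0.1],
    [0, 0, 2, 0, 0, 0, 0.1],
  ],
)

```text
time: 5.58
eef_pos: [0.4766, -0.1793, 0.2047]
tool_rot: [0.686, 0.727, 0.0, 0.001]
wrist_force: [-1.3, 0.6, 1.5]
opening: 0.227
```

carry_out(
  moves=[
    [0, 0, 0, 0, 0, 0, 0.3],
    [0, 0, 0, 0, 0, 0, 0.5],
    [0, 0, 0, 0, 0, 0, 0.6],
    [0, 0, -15, 0, 0, 0, 0.6],
    [0, 0, -40, 0, 0, 0, 0.6],
    [0, 0, -80, 0, 0, 0, 0.8],
    [0, 0, -120, 0, 0, 0, 1],
    [0, 0, -160, 0, 0, 0, 1],
    [0, 0, -175, 0, 0, 0, 1],
    [0, 0, -175, 0, 0, 0, 1],
  ],
)

```text
time: 6.42
eef_pos: [0.478, -0.1799, 0.3852]
tool_rot: [0.686, 0.727, 0.002, 0.007]
wrist_force: [0.3, 0.1, -1.2]
opening: 1.003
```

```bash
python3 - <<'E'
from h import *
from cell import r
s=r.read_state();print(s["time"],s["eef_pos"],s["qpos"].round(2))
c=r.capture("wrist");c["s"]=s;cv2.imwrite("pics/w7.png",c["pixels"])
d=r.capture("scene");pickle.dump(d,open("s7.pkl","wb"));cv2.imwrite("pics/s7.png",d["pixels"])
E
```

```text
6.4167 [ 0.47797529 -0.17991173  0.3851633 ] [-0.45  0.1   1.92  0.    1.1  -0.5 ]
```

View pics/w7.png

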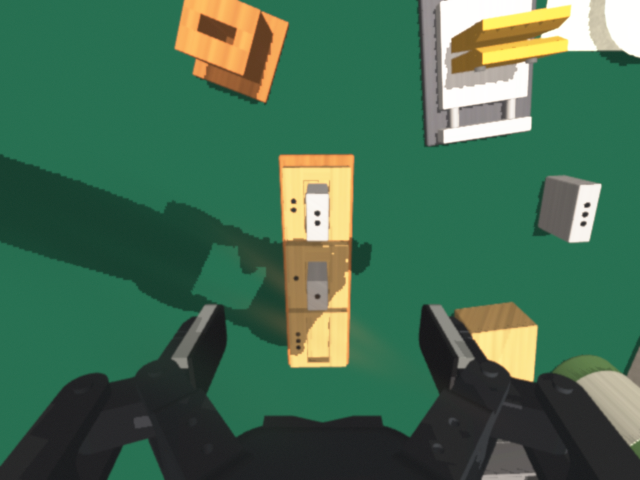

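View pics/s7.png

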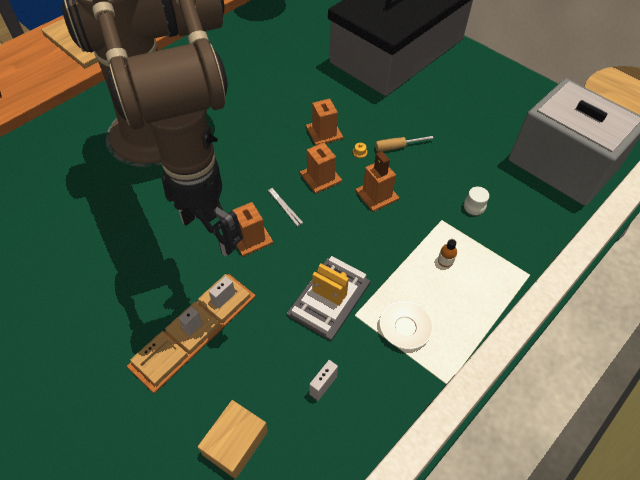

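The block stands in the two-dot tray (wrist view (317,214), beside the tray's two dots at (293,205)), and the one-dot block is untouched. Now the blade.

```bash
python3 - <<'E'
from h import *
from cell import r
d=pickle.load(open("cap0.pkl","rb"))["top"]
crop(d["pixels"],185,212,60,60,10,"pics/st.png")
k=np.array([(97,40),(236,77),(198,210)])/4+[180,210]-.4
P=np.array([onz(d,p,.01) for p in k]);
for i in range(2):
    e=P[i+1]-P[i];print(np.linalg.norm(e).round(4),np.degrees(np.arctan2(e[1],e[0])).round(1))
print("foot centre",((P[0]+P[2])/2).round(4))
E
```

```text
0.0715 -103.7
0.0679 166.3
foot centre [0.5128 0.2268 0.01  ]
```

View pics/st.png

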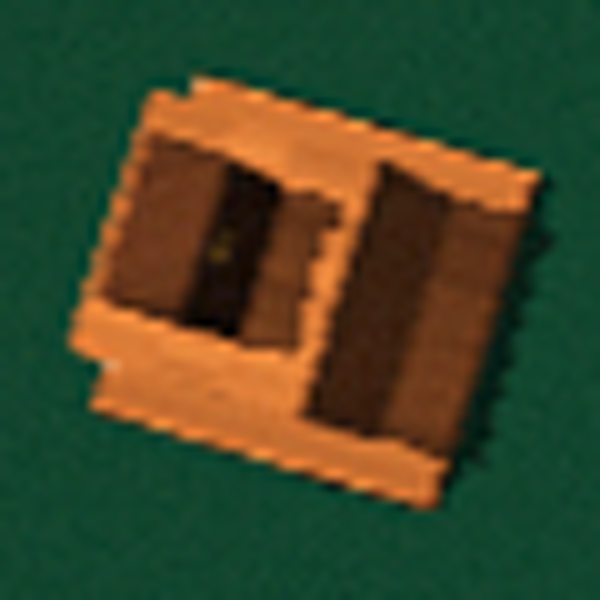

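```bash
python3 - <<'E'
from h import *
from cell import r
d=pickle.load(open("cap0.pkl","rb"))["top"]
k=np.array([(155,135),(232,160),(183,315),(105,300)])/10+[185,212]-.45
P=np.array([onz(d,p,.124) for p in k]);print(P.mean(0).round(4))
for i in range(4):
    e=P[(i+1)%4]-P[i];print(np.linalg.norm(e).round(4),np.degrees(np.arctan2(e[1],e[0])).round(1))
s=r.read_state()
print(rel(s,[.513,.226,.40],76.3),rel(s,[.513,.226,.40],-103.7))
E
```

```text
[0.513  0.2274 0.124 ]
0.0141 -106.7
0.0279 165.0
0.0137 80.4
0.0296 -14.2
(array([402.2,  60.5, -20.7]), array([  0.09,   0.2 , -72.96])) (array([402.2,  60.5, -20.7]), array([  0.09,   0.2 , -72.96]))
```

carry_out(
  moves=[
    [402, 60, -15, 0, 0, -73, 1],
    [402, 60, -15, 0, 0, -73, 1],
    [402, 60, -15, 0, 0, -73, 1],
    [402, 60, -15, 0, 0, -73, 1],
    [402, 60, -15, 0, 0, -73, 1],
    [402, 60, -15, 0, 0, -73, 1],
    [402, 60, -15, 0, 0, -73, 1],
    [402, 60, -15, 0, 0, -73, 1],
    [402, 60, -15, 0, 0, -73, 1],
    [402, 60, -15, 0, 0, -73, 1],
    [402, 60, -15, 0, 0, -73, 1],
    [402, 60, -15, 0, 0, -73, 1],
  ],
)

```text
time: 7.52
eef_pos: [0.5116, 0.2271, 0.3911]
tool_rot: [0.117, 0.993, -0.002, -0.001]
wrist_force: [0.1, -0.2, -0.6]
opening: 0.999
```

carry_out(
  moves=[
    [0, 0, 0, 0, 0, 0, 1],
    [0, 0, 0, 0, 0, 0, 1],
    [0, 0, 0, 0, 0, 0, 1],
  ],
)

```text
time: 7.77
eef_pos: [0.5124, 0.2244, 0.3931]
tool_rot: [0.12, 0.993, -0.001, 0.0]
wrist_force: [0.1, -0.9, 0.2]
opening: 1.002
```

```bash
python3 - <<'E'
from h import *
from cell import r
s=r.read_state();print(s["time"],s["eef_pos"],s["joint_vel"].round(3)); print(rel(s,[.513,.227,.40],76.3))
c=r.capture("wrist");c["s"]=s;pickle.dump(c,open("w8.pkl","wb"));cv2.imwrite("pics/w8.png",c["pixels"])
E
```

```text
7.7667 [0.51235498 0.22435849 0.39305928] [-0.003 -0.008 -0.007  0.003 -0.002 -0.002]
(array([ 0. ,  2.7, -6.9]), array([-0.09,  0.02, -0.11]))
```

View pics/w8.png

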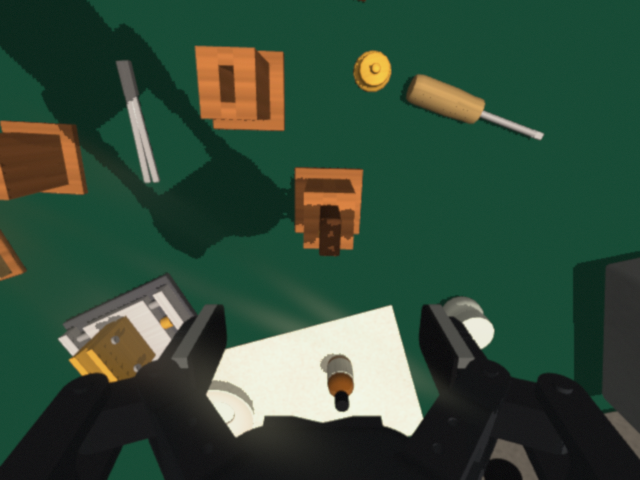

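The wrist view shows the handle top around (330,240), on the stand.

```bash
python3 - <<'E'
from h import *
c=pickle.load(open("w8.pkl","rb"))
crop(c["pixels"],285,160,90,105,6,"pics/w8c.png")
E
```

View pics/w8c.png

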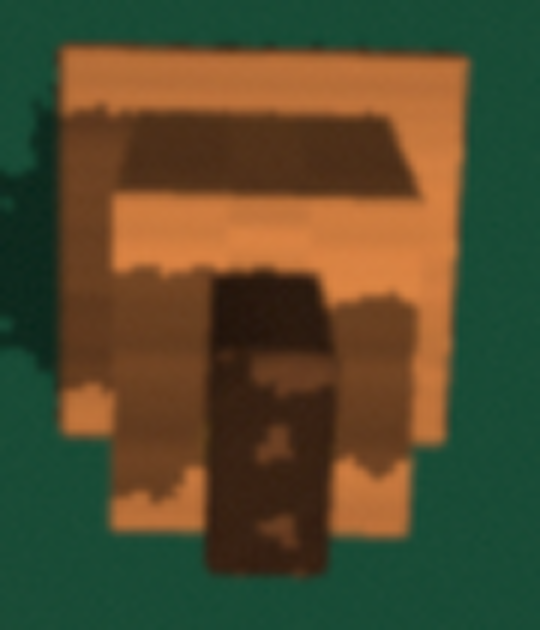

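```bash
python3 - <<'E'
from h import *
c=pickle.load(open("w8.pkl","rb")); s=c["s"]
def q(n,k,z):
    P=np.array([onz(c,p,z) for p in np.array(k)/6+[285,160]-.42]);print(n,P.mean(0).round(4))
    for i in range(4):
        e=P[(i+1)%4]-P[i];print("   ",np.linalg.norm(e).round(4),np.degrees(np.arctan2(e[1],e[0])).round(1))
    return P.mean(0)
m=q("handle top",[(209,352),(337,352),(328,575),(207,573)],.124)
q("stand top",[(113,190),(420,197),(410,537),(108,532)],.08)
q("foot",[(62,47),(468,58),(446,445),(60,437)],.01)
print(rel(s,[m[0],m[1],.262],76.5))
E
```

```text
handle top [0.5114 0.2301 0.124 ]
    0.0154 76.2
    0.029 -15.0
    0.0152 -104.8
    0.0287 165.5
stand top [0.512  0.2297 0.08  ]
    0.0428 74.9
    0.0508 -13.7
    0.0445 -104.8
    0.051 164.3
foot [0.5117 0.2302 0.01  ]
    0.0691 74.6
    0.0695 -14.9
    0.07 -105.1
    0.0699 164.4
(array([  2.4,   5.5, 131. ]), array([-0.09,  0.02, -0.31]))
```

carry_out(
  moves=[
    [2, 5, 30, 0, 0, 0.9, 1],
    [2, 5, 60, 0, 0, 0.9, 0.8],
    [2, 5, 75, 0, 0, 0.9, 0.6],
    [2, 5, 75, 0, 0, 0.9, 0.6],
    [2, 5, 75, 0, 0, 0.9, 0.6],
    [2, 5, 75, 0, 0, 0.9, 0.6],
  ],
)

```text
time: 8.32
eef_pos: [0.5127, 0.2307, 0.3203]
tool_rot: [0.127, 0.992, 0.0, 0.002]
wrist_force: [-0.4, -0.5, 0.5]
opening: 0.602
```

```bash
python3 - <<'E'
from h import *
from cell import r
c=r.capture("wrist");s=r.read_state();print(s["time"],s["eef_pos"],s["joint_vel"].round(3));c["s"]=s;pickle.dump(c,open("w9.pkl","wb"));crop(c["pixels"],220,200,200,150,4,"pics/w9.png")
E
```

```text
8.3667 [0.51291281 0.2309004  0.32087133] [ 0.006 -0.007 -0.008  0.001 -0.004  0.   ]
```

View pics/w9.png

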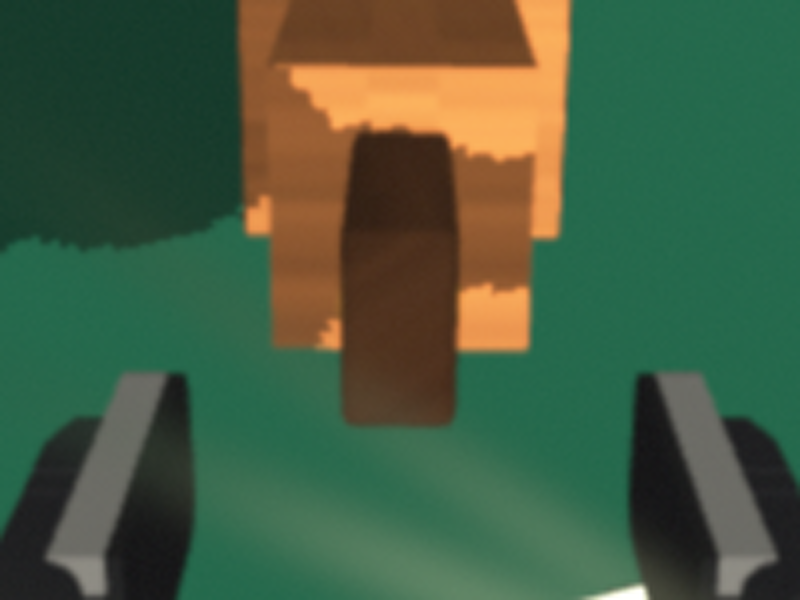

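```bash
python3 - <<'E'
from h import *
c=pickle.load(open("w9.pkl","rb")); s=c["s"];qq,p=tool(s)
k=np.array([(342,232),(458,232),(456,425),(344,425)])/4+[220,200]-.4
P=np.array([onz(c,x,.124) for x in k]);print(P.mean(0).round(4));T=qq.inv().apply(P-p)*1000;print(T.round(1),T.mean(0).round(1))
k=np.array([(275,66),(536,66),(530,350),(273,348)])/4+[220,200]-.4
P=np.array([onz(c,x,.08) for x in k]);T=qq.inv().apply(P-p)*1000;print(T.round(1),T.mean(0).round(1))
E
```

```text
[0.5112 0.2302 0.124 ]
[[ 16.8  -9.  196.8]
 [ 16.8   6.1 196.8]
 [-11.9   6.2 196.9]
 [-11.9  -9.2 196.9]] [  2.5  -1.5 196.9]
[[ 27.  -21.6 240.7]
 [ 27.   19.8 240.8]
 [-23.4  20.3 241. ]
 [-22.9 -23.6 240.9]] [  1.9  -1.3 240.9]
```

carry_out(
  moves=[
    [2, -1.4, 20, 0, 0, 0, 0.6],
    [2, -1.4, 42, 0, 0, 0, 0.6],
    [2, -1.4, 56, 0, 0, 0, 0.6],
    [2, -1.4, 61, 0, 0, 0, 0.5],
    [2, -1.4, 61, 0, 0, 0, 0.4],
    [2, -1.4, 61, 0, 0, 0, 0.3],
    [2, -1.4, 61, 0, 0, 0, 0.25],
  ],
  newtons=50,
)

```text
time: 8.95
eef_pos: [0.5107, 0.2305, 0.2598]
tool_rot: [0.127, 0.992, 0.0, 0.002]
wrist_force: [-0.0, 0.7, -0.1]
opening: 0.256
```

```bash
python3 - <<'E'
from h import *
from cell import r
c=r.capture("wrist");s=r.read_state();print(s["time"],s["eef_pos"],s["opening"],s["wrist_force"]);c["s"]=s;cv2.imwrite("pics/w10.png",c["pixels"])
E
```

```text
9.0 [0.51065903 0.23047268 0.2597222 ] 0.2503993154512204 [0.52920534 1.25036236 0.19460161]
```

View pics/w10.png

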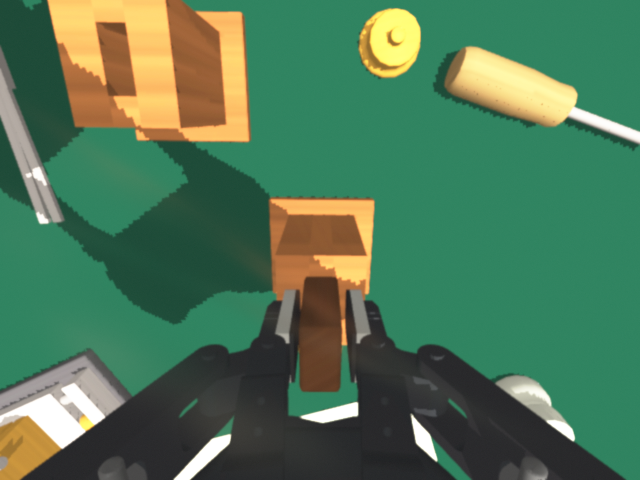

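The handle is centred between the pads. I grip and draw straight up.

carry_out(
  moves=[
    [0, 0, 0, 0, 0, 0, 0.05],
    [0, 0, 0, 0, 0, 0, 0.05],
    [0, 0, 0, 0, 0, 0, 0.05],
    [0, 0, -5, 0, 0, 0, 0.05],
    [0, 0, -15, 0, 0, 0, 0.05],
    [0, 0, -35, 0, 0, 0, 0.05],
    [0, 0, -60, 0, 0, 0, 0.05],
    [0, 0, -90, 0, 0, 0, 0.05],
    [0, 0, -120, 0, 0, 0, 0.05],
    [0, 0, -130, 0, 0, 0, 0.05],
    [0, 0, -130, 0, 0, 0, 0.05],
    [0, 0, -130, 0, 0, 0, 0.05],
  ],
  newtons=70,
)

```text
time: 10.0
eef_pos: [0.5091, 0.2302, 0.3877]
tool_rot: [0.127, 0.992, -0.0, 0.001]
wrist_force: [0.3, 0.2, -0.3]
opening: 0.177
```

```bash
python3 - <<'E'
from h import *
from cell import r
c=r.capture("wrist");s=r.read_state();print(s["time"],s["eef_pos"],s["opening"],s["wrist_force"],s["tool_rot"].round(4));c["s"]=s;pickle.dump(c,open("w11.pkl","wb"));cv2.imwrite("pics/w11.png",c["pixels"])
d=r.capture("scene");d["s"]=s;pickle.dump(d,open("s11.pkl","wb"));crop(d["pixels"],320,50,130,180,4,"pics/s11.png")
d=r.capture("top");d["s"]=s;pickle.dump(d,open("t11.pkl","wb"))
print(rel(s,[.6145,-.0333,.39],101.9),s["qpos"].round(2))
E
```

```text
10.05 [0.50863203 0.22999255 0.38626627] 0.1789978609146182 [-0.20482224  0.11596995 -2.31606443] [ 1.267e-01  9.919e-01 -1.000e-03 -5.000e-04]
(array([-168.7, -228.2,   -3.4]), array([ -0.11,  -0.07, -26.46])) [ 0.35  0.2   1.81 -0.    1.13 -0.97]
```

View pics/w11.png

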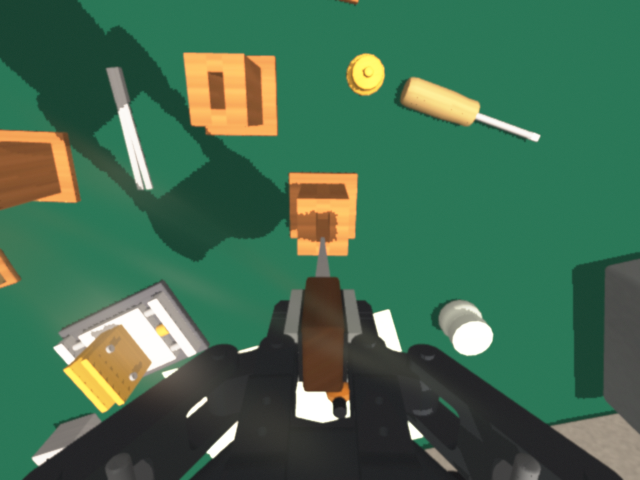

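View pics/s11.png

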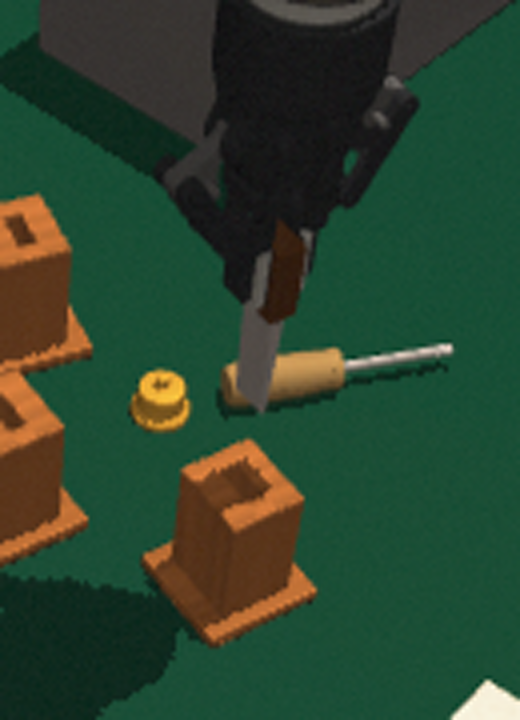

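The blade hangs clear and tip down, and the stand stayed put. Next I go over the gap.

carry_out(
  moves=[
    [-25, -34, -8, 0, 0, -4, 0.05],
    [-55, -74, -8, 0, 0, -9, 0.05],
    [-85, -115, -8, 0, 0, -14, 0.05],
    [-115, -156, -8, 0, 0, -19, 0.05],
    [-145, -197, -8, 0, 0, -23, 0.05],
    [-160, -218, -8, 0, 0, -26, 0.05],
    [-167, -228, -8, 0, 0, -26.4, 0.05],
    [-167, -228, -8, 0, 0, -26.4, 0.05],
    [-167, -228, -8, 0, 0, -26.4, 0.05],
    [-167, -228, -8, 0, 0, -26.4, 0.05],
    [-167, -228, -8, 0, 0, -26.4, 0.05],
  ],
)

```text
time: 11.07
eef_pos: [0.6131, -0.0313, 0.3949]
tool_rot: [-0.104, 0.995, 0.0, -0.001]
wrist_force: [0.1, 0.4, -0.8]
opening: 0.175
```

```bash
python3 - <<'E'
from h import *
from cell import r
c=r.capture("wrist");s=r.read_state();print(s["time"],s["eef_pos"],s["opening"],s["wrist_force"],s["tool_rot"].round(4));c["s"]=s;pickle.dump(c,open("w12.pkl","wb"));cv2.imwrite("pics/w12.png",c["pixels"])
d=r.capture("scene");d["s"]=s;pickle.dump(d,open("s12.pkl","wb"));crop(d["pixels"],270,170,120,170,4,"pics/s12.png")
print(rel(s,[.6145,-.0333,.39],101.9),s["joint_vel"].round(3))
E
```

```text
11.1167 [ 0.61317243 -0.03103625  0.39532391] 0.17818198733285637 [ 0.87819748 -0.48716061 -1.07286856] [-1.039e-01  9.946e-01 -1.000e-04 -2.000e-04]
(array([-0.8, -2.5,  5.3]), array([-0.01, -0.02,  0.03])) [ 0.007 -0.009 -0.007 -0.002 -0.001 -0.001]
```

View pics/w12.png

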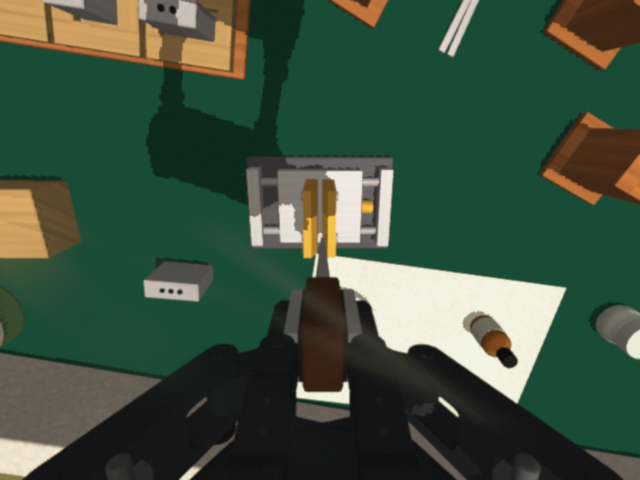

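View pics/s12.png

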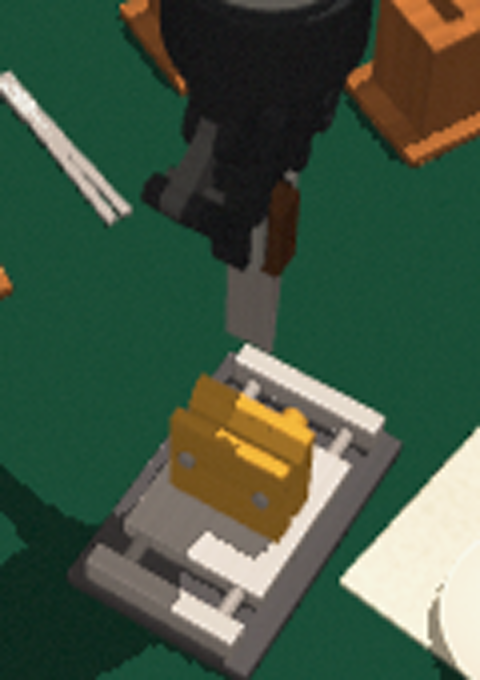

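```bash
python3 - <<'E'
from h import *
c=pickle.load(open("w12.pkl","rb"))
crop(c["pixels"],285,170,75,110,7,"pics/w12c.png")
E
```

```text
(no output)
```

View pics/w12c.png

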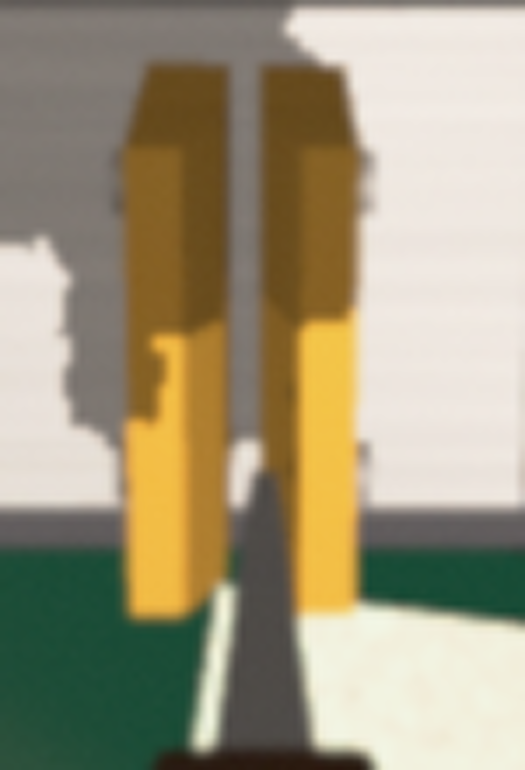

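```bash
python3 - <<'E'
from h import *
c=pickle.load(open("w12.pkl","rb")); s=c["s"];qq,p=tool(s)
def T(k,z): return (qq.inv().apply(onz(c,np.array(k)/7+[285,170]-.43,z)-p)*1000).round(1)
for k in [(125,148),(183,148),(301,148),(357,148),(127,618),(187,618),(298,612),(357,612)]: print(k,T(k,.084))
print("throat",T((230,200),.072),T((261,200),.072),T((228,300),.072),T((262,300),.072))
zt=p[2]-.2457
print("tip",T((254,470),zt),T((272,470),zt), "at handle",T((220,745),zt+.066),T((312,745),zt+.066))
E
```

```text
(125, 148) [ 28.7 -16.  311.3]
(183, 148) [ 28.6  -9.1 311.3]
(301, 148) [ 28.6   4.9 311.3]
(357, 148) [ 28.6  11.5 311.3]
(127, 618) [-31.5 -16.9 311.3]
(187, 618) [-31.5  -9.3 311.3]
(298, 612) [-30.7   4.7 311.3]
(357, 612) [-30.7  12.2 311.3]
throat [ 19.7  -3.8 323.3] [1.970e+01 1.000e-01 3.233e+02] [  6.9  -4.1 323.3] [6.800e+00 2.000e-01 3.233e+02]
tip [ 11.   -0.5 245.7] [ 11.    1.2 245.7] at handle [ 14.1  -2.6 179.7] [ 14.1   3.7 179.7]
```

The gap runs straight along the picture. Its centre is about 2.4 mm to the left of the blade, and its width reads about 4.1 mm. I align and come down to just above the mouth.

carry_out(
  moves=[
    [-1, -2.4, 10, 0, 0, 0, 0.05],
    [-1, -2.4, 25, 0, 0, 0, 0.05],
    [-1, -2.4, 40, 0, 0, 0, 0.05],
    [-1, -2.4, 52, 0, 0, 0, 0.05],
    [-1, -2.4, 58, 0, 0, 0, 0.05],
    [-1, -2.4, 58, 0, 0, 0, 0.05],
    [-1, -2.4, 58, 0, 0, 0, 0.05],
    [-1, -2.4, 58, 0, 0, 0, 0.05],
  ],
)

```text
time: 11.83
eef_pos: [0.6158, -0.0345, 0.3392]
tool_rot: [-0.103, 0.995, -0.001, 0.002]
wrist_force: [0.1, 0.4, -1.0]
opening: 0.178
```

```bash
python3 - <<'E'
from h import *
from cell import r
c=r.capture("wrist");s=r.read_state();print(s["time"],s["eef_pos"],s["opening"],s["wrist_force"],s["tool_rot"].round(4));c["s"]=s;pickle.dump(c,open("w13.pkl","wb"));crop(c["pixels"],270,190,100,110,6,"pics/w13.png")
d=r.capture("scene");d["s"]=s;pickle.dump(d,open("s13.pkl","wb"));crop(d["pixels"],270,190,120,150,4,"pics/s13.png")
E
```

```text
11.8833 [ 0.61589296 -0.03460442  0.33948082] 0.17654905156280148 [ 0.2719913  -0.46575792 -1.03672861] [-1.032e-01  9.947e-01 -7.000e-04  1.900e-03]
```

View pics/w13.png

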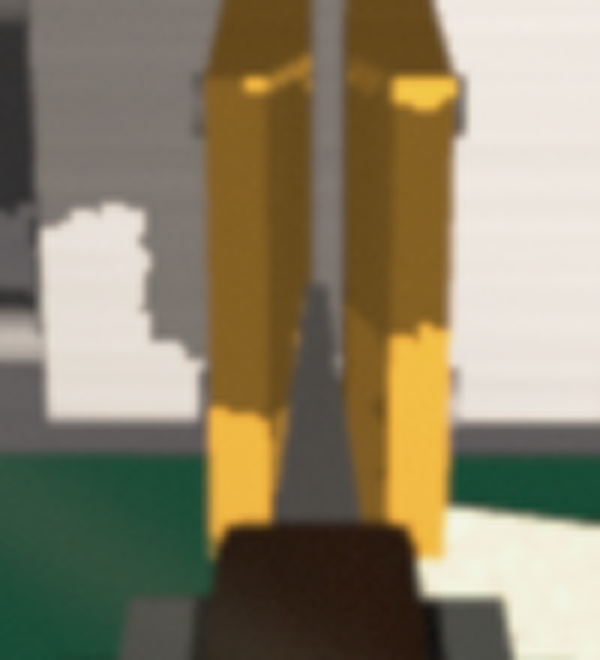

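View pics/s13.png

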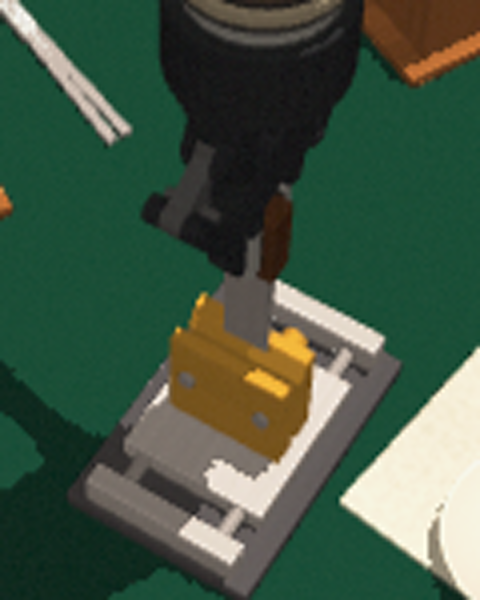

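```bash
python3 - <<'E'
from h import *
c=pickle.load(open("w13.pkl","rb")); s=c["s"];qq,p=tool(s)
def T(k,z): return (qq.inv().apply(onz(c,np.array(k)/6+[270,190]-.42,z)-p)*1000).round(1)
for k in [(207,76),(267,76),(390,76),(456,76),(208,555),(272,555),(385,555),(445,555)]: print(k,T(k,.084))
print("throat",T((311,120),.072),T((344,120),.072),T((311,250),.072),T((345,250),.072))
zt=p[2]-.2457
print("tip",zt,T((309,283),zt),T((328,283),zt))
v=qq.apply([0,0,1]); print("tool z",v)
E
```

```text
(207, 76) [ 32.  -11.5 255.4]
(267, 76) [ 32.   -4.8 255.4]
(390, 76) [ 32.    8.9 255.4]
(456, 76) [ 32.   16.3 255.3]
(208, 555) [-27.5 -12.4 255.6]
(272, 555) [-27.5  -4.7 255.6]
(385, 555) [-27.5   9.  255.6]
(445, 555) [-27.4  16.3 255.6]
throat [2.380e+01 1.000e-01 2.674e+02] [ 23.8   4.  267.4] [7.600e+00 1.000e-01 2.675e+02] [  7.6   4.2 267.4]
tip 0.09378081778154387 [ 1.090e+01 -1.000e-01  2.457e+02] [ 10.9   2.  245.7]
tool z [ 0.00387705 -0.00110335 -0.99999188]
```

carry_out(
  moves=[
    [0, 1, 4, 0, 0, 0, 0.05],
    [0, 1, 10, 0, 0, 0, 0.05],
    [0, 1, 16, 0, 0, 0, 0.05],
    [0, 1, 22, 0, 0, 0, 0.05],
    [0, 1, 27, 0, 0, 0, 0.05],
    [0, 1, 31, 0, 0, 0, 0.05],
    [0, 1, 34, 0, 0, 0, 0.05],
    [0, 1, 34, 0, 0, 0, 0.05],
    [0, 1, 34, 0, 0, 0, 0.05],
  ],
)

```text
time: 12.68
eef_pos: [0.6152, -0.0337, 0.3041]
tool_rot: [-0.103, 0.995, -0.0, 0.001]
wrist_force: [0.2, -0.1, -0.6]
opening: 0.177
```

```bash
python3 - <<'E'
from h import *
from cell import r
c=r.capture("wrist");f=[]
s=r.read_state();f.append(s["wrist_force"])
for i in range(2): r.capture("top"); f.append(r.read_state()["wrist_force"])
print(s["time"],s["eef_pos"],np.array(f).round(2),s["tool_rot"].round(4));c["s"]=s;pickle.dump(c,open("w14.pkl","wb"));crop(c["pixels"],270,190,100,110,6,"pics/w14.png")
E
```

```text
12.7333 [ 0.61530453 -0.0336578   0.30442131] [[-1.11  0.29 -0.5 ]
 [ 1.16  0.76 -0.11]
 [-0.09  0.26 -0.84]] [-1.031e-01  9.947e-01 -5.000e-04  9.000e-04]
```

View pics/w14.png

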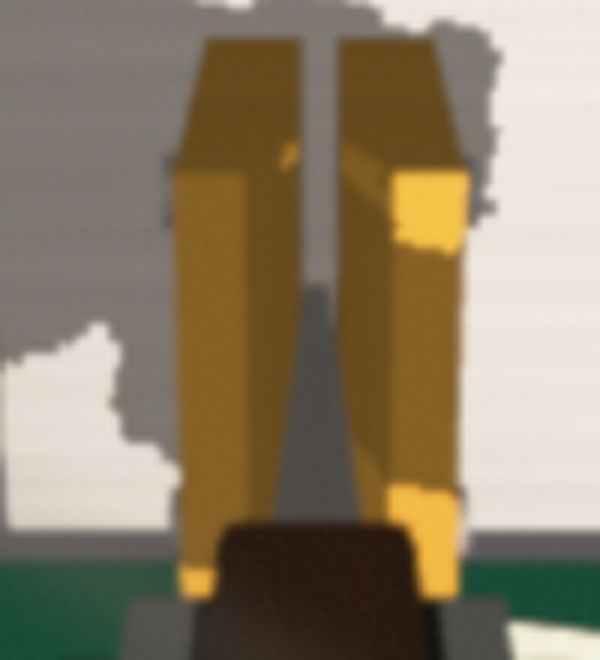

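The tip is in the gap at (318,285) of the crop, about 13 mm below the throats, with no force yet. I go on slowly.

carry_out(
  moves=[
    [0, 0, 1, 0, 0, 0, 0.05],
    [0, 0, 2, 0, 0, 0, 0.05],
    [0, 0, 3, 0, 0, 0, 0.05],
    [0, 0, 3, 0, 0, 0, 0.05],
    [0, 0, 3, 0, 0, 0, 0.05],
  ],
)

```text
time: 13.25
eef_pos: [0.6151, -0.0337, 0.3012]
tool_rot: [-0.103, 0.995, -0.0, 0.001]
wrist_force: [0.1, -0.6, -0.2]
opening: 0.179
```

carry_out(
  moves=[
    [0, 0, 1, 0, 0, 0, 0.05],
    [0, 0, 1, 0, 0, 0, 0.05],
    [0, 0, 1, 0, 0, 0, 0.05],
  ],
)

```text
time: 13.5
eef_pos: [0.6152, -0.0337, 0.3002]
tool_rot: [-0.103, 0.995, -0.001, 0.001]
wrist_force: [-0.6, -0.3, -1.7]
opening: 0.183
```

carry_out(
  moves=[
    [0, 0, 1, 0, 0, 0, 0.05],
    [0, 0, 1, 0, 0, 0, 0.05],
    [0, 0, 1, 0, 0, 0, 0.05],
  ],
)

```text
time: 13.75
eef_pos: [0.6152, -0.0337, 0.2993]
tool_rot: [-0.103, 0.995, -0.001, 0.001]
wrist_force: [-0.1, 0.4, -0.6]
opening: 0.182
```

Depth is about 18.5 mm and there is no drag yet.

carry_out(
  moves=[
    [0, 0, 1, 0, 0, 0, 0.05],
    [0, 0, 1, 0, 0, 0, 0.05],
    [0, 0, 1, 0, 0, 0, 0.05],
  ],
)

```text
time: 14.0
eef_pos: [0.6152, -0.0337, 0.2983]
tool_rot: [-0.103, 0.995, -0.001, 0.001]
wrist_force: [0.1, 0.2, -1.0]
opening: 0.179
```

carry_out(
  moves=[
    [0, 0, 1, 0, 0, 0, 0.05],
    [0, 0, 1, 0, 0, 0, 0.05],
    [0, 0, 1, 0, 0, 0, 0.05],
  ],
)

```text
time: 14.25
eef_pos: [0.6152, -0.0336, 0.2972]
tool_rot: [-0.103, 0.995, -0.0, 0.001]
wrist_force: [-0.3, -0.1, -0.7]
opening: 0.18
```

carry_out(
  moves=[
    [0, 0, 1, 0, 0, 0, 0.05],
    [0, 0, 1, 0, 0, 0, 0.05],
    [0, 0, 1, 0, 0, 0, 0.05],
  ],
)

```text
time: 14.5
eef_pos: [0.6152, -0.0336, 0.2962]
tool_rot: [-0.103, 0.995, -0.0, 0.001]
wrist_force: [-0.0, -0.1, -1.2]
opening: 0.178
```

carry_out(
  moves=[
    [0, 0, 1, 0, 0, 0, 0.05],
    [0, 0, 1, 0, 0, 0, 0.05],
    [0, 0, 1, 0, 0, 0, 0.05],
  ],
)

```text
time: 14.75
eef_pos: [0.6152, -0.0337, 0.2952]
tool_rot: [-0.103, 0.995, -0.0, 0.001]
wrist_force: [0.1, -0.6, -0.2]
opening: 0.178
```

carry_out(
  moves=[
    [0, 0, 1, 0, 0, 0, 0.05],
    [0, 0, 1, 0, 0, 0, 0.05],
    [0, 0, 1, 0, 0, 0, 0.05],
  ],
)

```text
time: 15.0
eef_pos: [0.6153, -0.0336, 0.2943]
tool_rot: [-0.103, 0.995, -0.0, 0.001]
wrist_force: [0.2, -0.3, -1.6]
opening: 0.179
```

```bash
python3 - <<'E'
from h import *
from cell import r
c=r.capture("wrist");f=[]
s=r.read_state();f.append(s["wrist_force"])
for i in range(2): r.capture("top"); f.append(r.read_state()["wrist_force"])
print(s["time"],s["eef_pos"],np.array(f).round(2),s["tool_rot"].round(4));c["s"]=s;pickle.dump(c,open("w15.pkl","wb"));crop(c["pixels"],270,190,100,110,7,"pics/w15.png")
E
```

```text
15.05 [ 0.61527291 -0.03364796  0.29431829] [[ 0.18 -0.02 -0.73]
 [ 0.9   0.11 -1.71]
 [-0.19  0.37 -1.88]] [-1.031e-01  9.947e-01 -5.000e-04  9.000e-04]
```

View pics/w15.png

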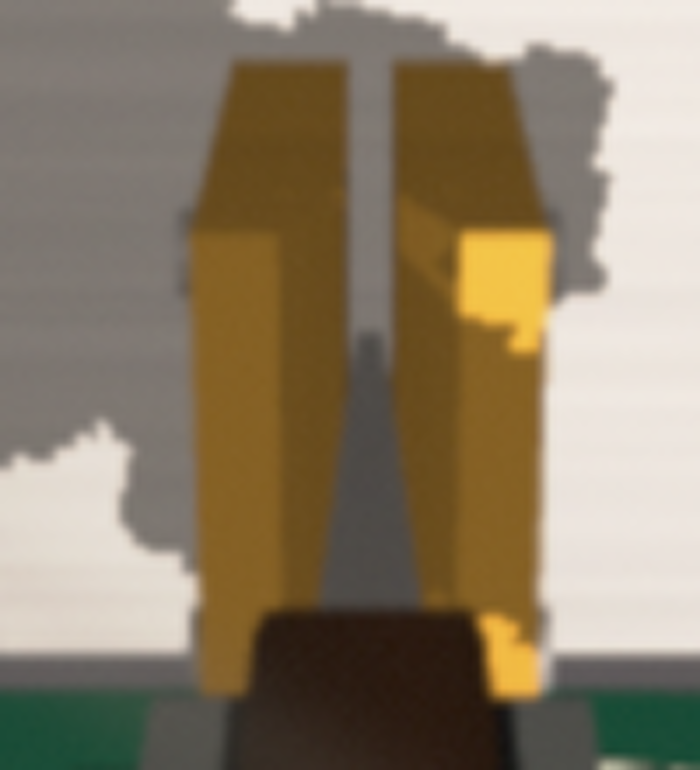

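carry_out(
  moves=[
    [0, 0, 1, 0, 0, 0, 0.05],
    [0, 0, 1, 0, 0, 0, 0.05],
    [0, 0, 1, 0, 0, 0, 0.05],
  ],
)

```text
time: 15.4
eef_pos: [0.6153, -0.0336, 0.2935]
tool_rot: [-0.103, 0.995, -0.001, 0.001]
wrist_force: [-0.6, 0.1, 0.3]
opening: 0.175
```

carry_out(
  moves=[
    [0, 0, 1, 0, 0, 0, 0.05],
    [0, 0, 1, 0, 0, 0, 0.05],
    [0, 0, 1, 0, 0, 0, 0.05],
  ],
)

```text
time: 15.65
eef_pos: [0.6154, -0.0337, 0.2929]
tool_rot: [-0.103, 0.995, -0.001, 0.001]
wrist_force: [0.6, 1.1, 2.7]
opening: 0.181
```

carry_out(
  moves=[
    [0, 0, 1, 0, 0, 0, 0.05],
    [0, 0, 1, 0, 0, 0, 0.05],
    [0, 0, 1, 0, 0, 0, 0.05],
  ],
)

```text
time: 15.9
eef_pos: [0.6156, -0.0337, 0.2921]
tool_rot: [-0.103, 0.995, -0.001, 0.001]
wrist_force: [-0.4, 0.0, 5.7]
opening: 0.178
```

```bash
python3 - <<'E'
from h import *
c=pickle.load(open("w15.pkl","rb")); s=c["s"];qq,p=tool(s)
def T(k,z): return (qq.inv().apply(onz(c,np.array(k)/7+[270,190]-.43,z)-p)*1000).round(2)
im=c["pixels"][190:300,270:370].astype(int)
for row in (20,28,36): print(im[row,45:62].sum(1))
print(T((348,200),.072),T((394,200),.072))
E
```

```text
[198 199 202 210 268 340 358 361 358 355 328 241 201 196 200 201 199]
[208 207 216 222 268 338 359 360 359 354 326 251 232 227 210 207 211]
[207 205 207 210 257 337 360 361 361 358 326 247 227 244 250 255 252]
[ 30.17  -1.16 222.27] [ 30.17   2.65 222.26]
```

carry_out(
  moves=[
    [0, 0, 0.5, 0, 0, 0, 0.05],
    [0, 0, 0.5, 0, 0, 0, 0.05],
    [0, 0, 0.5, 0, 0, 0, 0.05],
    [0, 0, 0.5, 0, 0, 0, 0.05],
    [0, 0, 0.5, 0, 0, 0, 0.05],
    [0, 0, 0.5, 0, 0, 0, 0.05],
  ],
)

```text
time: 16.4
eef_pos: [0.6156, -0.0338, 0.292]
tool_rot: [-0.103, 0.995, -0.001, 0.001]
wrist_force: [-1.6, -0.1, 6.6]
opening: 0.173
```

```bash
python3 - <<'E'
from h import *
from cell import r
f=[];c=r.capture("wrist")
s=r.read_state();f.append(s["wrist_force"])
d=r.capture("scene")
for i in range(6): r.capture("top"); f.append(r.read_state()["wrist_force"])
f=np.array(f);s2=r.read_state();print(s2["time"],s["eef_pos"],s2["eef_pos"],f[:,2].round(1),f.mean(0).round(2),s2["tool_rot"].round(4),s2["opening"],s2["moment"].round(2))
crop(c["pixels"],270,190,100,110,6,"pics/w16.png");cv2.imwrite("pics/s16.png",d["pixels"]);crop(d["pixels"],270,190,120,150,4,"pics/s16c.png")
E
```

```text
16.8 [ 0.6156027  -0.03376392  0.2919201 ] [ 0.61559669 -0.03375473  0.2919157 ] [6.7 7.  7.2 6.4 6.6 6.6 6.2] [-0.95  0.07  6.67] [-1.031e-01  9.947e-01 -7.000e-04  1.400e-03] 0.1746216066169586 [ 0.01  0.22 -0.03]
```

View pics/w16.png

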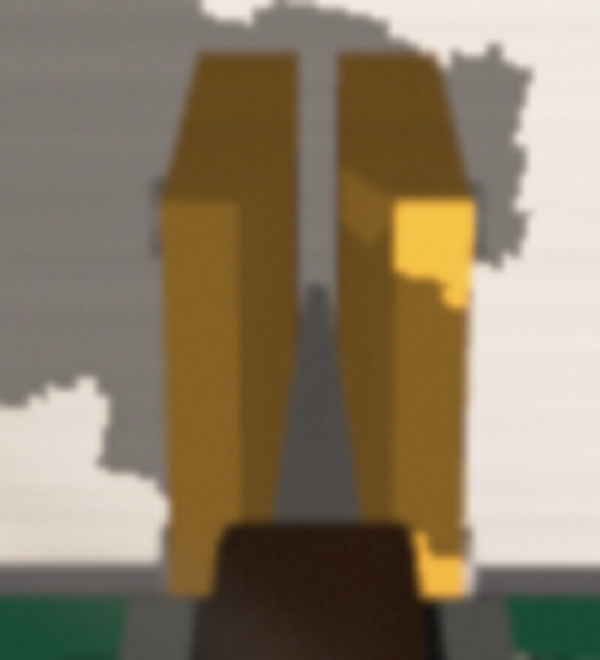

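View pics/s16.png

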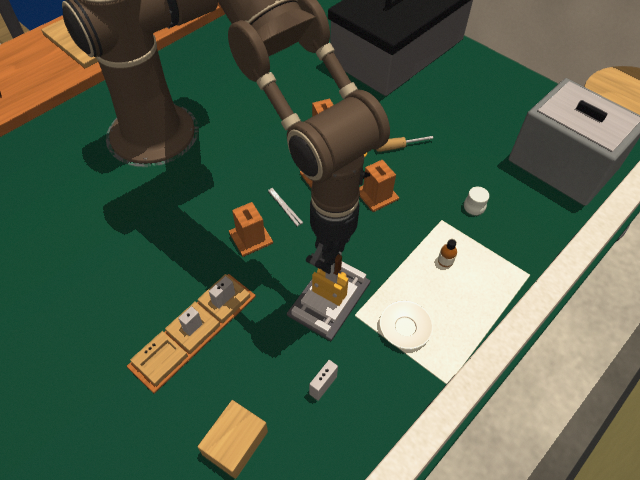

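View pics/s16c.png

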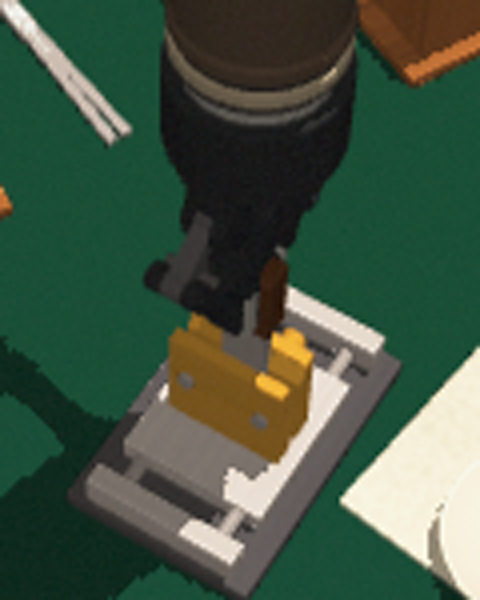

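The blade sits symmetric in the throats and the handle has not slipped in the grip. Drag is about 7.5 N and steady. I hand in.

```bash
python3 - <<'E'
from cell import r
print(r.job_done())
E
```

```text
the job is handed in; nothing more can be done
None
```

I put the two-dot block upright in the two-dot tray and let it go. Then I drew the blade from the farthest stand and slid it tip down into the gap, where the arm still holds it. I handed in at about 17 s of the 64 s limit.

**Last checks:**
- **Drag:** the wrist force read about 6.7 N upward, steady over 0.4 s, from about −1 N before contact. That is roughly 7.5 N of drag.
- **Depth:** the tip is about 25–26 mm below the throats, and drag began at about 24 mm. The TCP stayed still to within 0.01 mm over those 0.4 s.
- **Blade:** it sits evenly between the two throats, the handle has not slipped in the grip, and the tool tilt is under 0.2°.
- **Block and bench:** the two-dot block stands in its tray and the one-dot block is still in its own. The other things in view look unmoved. Two of the other stands were mostly hidden by the arm in the last picture.

**What disagreed:**
- **Gap width:** the pictures gave about 4.0 mm, but where the drag began points to nearer 4.4–4.5 mm. I went by the force.
- **Last step:** in the final 0.5 mm move the TCP dropped only about 0.1–0.2 mm, while the force rose by about 1 N.

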